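# Kit the balance deck for a moisture test

## Robot

A 6-joint arm with a two-finger parallel gripper is mounted at the origin on the work surface. World frame = base frame: x ahead of the robot, y to its left, z up, the work surface at z = 0. Lengths are in m, angles in rad, forces in N, time in s.
With the tool pointing down it reaches from about 0.375 to 0.975 m from the base axis. Payload 3.8 kg.
Tool frame: the origin (TCP) lies midway between the tips of the shut fingers; the grasp point (between the pads) lies 19 mm behind it; z points along the fingers, y is the line along which they close (so a half turn about z gives the same grasp; the last joint's range is limited). The gripper opens to 85 mm and grips with 20 to 120 N. Pads are 22 mm wide; open, the fingers measure 114 mm over their backs; the gripper's body (76 mm by 85 mm) begins 54 mm behind the grasp point. The pads swing forward as they close: fully open they stand 13 mm farther back than shut.
Start: joints at [-1.306, 0.264, 1.604, -0, 1.274, -0.037], TCP at [0.201, -0.644, 0.192] pointing down, gripper open.
Joint ranges: [-2.63, 2.63], [-0.94, 2.18], [0.31, 2.57], [-1.31, 4.45], [0, 2.66], [-2.55, 2.55]. Speed limits (rad/s): [2.57, 2.57, 3.14, 3.14, 3.14, 3.14].

## Interface

Orientations are given as a rotation vector (axis times angle).
In Python, from workcell import bot, imaging gives the robot as it stands.
- The arm moves only by the tool step_arm, never from a script. Its argument "series" is a list of rows, each an object of numbers: "grip": the closure, from -1 (fully open) to 1 (shut); "x", "y", "z": the shift along the tool's x, y, z normalised to -1 to 1, where 1 is 500 mm; "ax", "ay", "az": the turn, a rotation vector about the tool's x, y, z normalised to -1 to 1, where 1 is 30 degrees. A call has 1 to 12 rows; each row is the pose to reach, as a shift and turn from the pose commanded when the call began, along the tool's axes at that moment; what a row does not reach only later rows make up. A row lasts 1/10 s, in which the tool goes at most 50 mm and 8.59 degrees, less where a joint would pass 70% of its speed; a pose out of reach is approached as far as the arm can. A call with a number of a shift or a turn outside -1 to 1 is refused whole. A call with a gripper value outside its range is refused whole. The fingers move at their own pace and stop on an object; "force" is the grip in N (left out, the last holds). Time passes only in rows, so rows that repeat a pose let the fingers close. It gives the time, the measured TCP pose, the force, the opening and the grip force at its end, in the units of the state.
- bot.read_state(): the state, without advancing time (a new reading comes with each control period).
- imaging.read_camera(name): name is "scene" or "top" or "wrist"; returns a dict with "img" (384x512x3 uint8, red, green, blue), "fx", "fy", "cx", "cy" (pixels), "R" (3x3) and "t" (3): a world point X has camera coordinates R X + t. Camera axes: x right, y down, z forward; pixel columns grow to the right and rows downward; lengths in m; the calibration is good to about 2 mm. The wrist camera is an equidistant fisheye: a pixel r from the principal point sees the ray r / f radians off the axis. A picture is of the moment at which its call begins. There is no depth.
- bot.finish_job(): hands the job in; it is judged then, once.
The state is a dict: "time": time; "q": joint angles; "joint_vel": joint speeds; "joint_torque": joint torques, N m; "tool_pos": TCP position; "tcp_rot": TCP orientation; "wrist_force": force on the tool from outside, world axes, zero at the start; "torque": the same for the moment, N m; "width": opening from 0.0 (shut) to 1.0 (fully open); "grip_force": force on a finger pad.
Only numpy, scipy, OpenCV 4.12 (cv2) and the standard library are available. Lean on these libraries where they do the work, as an engineer would, in place of code of your own. Each camera call takes 0.05 s, during which the arm holds its last target. There are 200 camera calls.

## Task

While the deck is still empty, throw the meter's isolator lever fully off (towards the robot); then set the scoop, the paddle and every silver or olive canister standing on the counter onto the blue balance deck as its drawn layout shows - canisters upright, centred on spots of their own colour, scoop and paddle lying on their outlines the same way round - and when the whole kit is in place throw the lever fully back on, so that the meter tares with it. Leave the glass cylinder, cell, cup, brush and jar where they are.

Things in the scene. Friction and masses are not known exactly. Their poses are not given: they have to be found in the camera images.
- silver_a_mid (a point): silver tin canister with screw lid, a plain upright cylinder 60 mm in diameter and 115 mm tall, about 0.3 kg; may be absent. Point at its centre, half-way up; z is its axis, up
- silver_b_mid (a point): silver tin canister with screw lid, a plain upright cylinder 60 mm in diameter and 115 mm tall, about 0.3 kg; may be absent. Point at its centre, half-way up; z is its axis, up
- olive_a_mid (a point): olive tin canister with screw lid, a plain upright cylinder 60 mm in diameter and 115 mm tall, about 0.3 kg; may be absent. Point at its centre, half-way up; z is its axis, up
- olive_b_mid (a point): olive tin canister with screw lid, a plain upright cylinder 60 mm in diameter and 115 mm tall, about 0.3 kg; may be absent. Point at its centre, half-way up; z is its axis, up
- scoop_grip (a point): brass scoop 175 mm long lying flat (about 0.16 kg): a bar handle 95 mm long, 20 mm wide, 24 mm tall, and an open-fronted trough 80 mm long, 56 mm wide, 30 mm tall (34 mm at its rear wall). This point is on the handle's centre line, half-way up (12 mm over the underside), 20 mm behind the trough's rear wall, near the balance point; x points from handle to trough, z up
- scoop_tip (a point): middle of the open front edge of the scoop's trough, 100 mm along x from scoop_grip
- paddle_grip (a point): wooden strike-off paddle 190 mm long lying flat (about 0.12 kg): a bar handle 100 mm long, 22 mm wide, and a blade 90 mm long, 46 mm wide, all of it 18 mm thick and alike on both faces, so that either face may lie up. This point is on the handle's centre line, half-way up (9 mm over the underside), 20 mm behind the blade, near the balance point; x points from handle to blade
- paddle_tip (a point): middle of the paddle's blade end, 110 mm along x from paddle_grip
- deck: blue balance deck, fixed, 250 mm (its x) by 405 mm (its y) and 8 mm high, with the layout drawn on its flat top. Origin at the centre of its underside
- mark_silver_a: round silver-coloured spot with a white rim, 82 mm across, drawn flat on the deck top: the place of one silver canister (either of the two). Origin at its centre on the deck top
- mark_silver_b: round silver-coloured spot with a white rim, 82 mm across, drawn flat on the deck top: the place of one silver canister (either of the two). Origin at its centre on the deck top
- mark_olive_a: round olive-coloured spot with a white rim, 82 mm across, drawn flat on the deck top: the place of one olive canister (either of the two). Origin at its centre on the deck top
- mark_olive_b: round olive-coloured spot with a white rim, 82 mm across, drawn flat on the deck top: the place of one olive canister (either of the two). Origin at its centre on the deck top
- mark_scoop_grip (a point): point on the brass-yellow scoop outline drawn on the deck top (same size as the scoop, white rim), where scoop_grip belongs in plan; x points to the trough end, z up
- mark_scoop_tip (a point): trough end of the drawn scoop outline, where scoop_tip belongs in plan
- mark_paddle_grip (a point): point on the wood-coloured paddle outline drawn on the deck top (same size as the paddle, white rim), where paddle_grip belongs in plan; x points to the blade end, z up
- mark_paddle_tip (a point): blade end of the drawn paddle outline, where paddle_tip belongs in plan
- isolator (a joint): isolator lever angle, rad: 0 = fully OFF, leaning 0.5 rad from upright towards the base's -x (the robot's side); 1.0 = fully ON, leaning 0.5 rad towards +x. It stays where it is left; a push of about 1 N at its ball moves it
- isolator_base: grey switch block of the isolator, fixed; origin at the centre of its underside on the counter; the lever swings in its x-z plane, +x being the ON side. The block is 70 x 50 x 25 mm; the pivot axis is 22 mm above the origin; the lever is a 10 mm rod reaching 80 mm from the pivot to the centre of a red ball 26 mm in diameter
- cylinder_glass: bystander: glass graduated cylinder 173 mm tall, foot 68 mm across, origin under its foot
- cell: bystander: gray meter cell block 70 x 70 x 55 mm, origin under its centre
- sample_cup: bystander: white open cup 70 mm across and 70 mm tall, origin under its centre
- brush: bystander: hand brush lying on the counter
- jar: bystander: closed jar 70 mm across and 90 mm tall, origin under its centre
There are look-alikes about, which are no part of the job. Leave any pink, purple or turquoise look-alike of the part that bears olive_a_mid alone.

How it is judged:
On the way, in this order (a step that is already met when the one before it is completed fails the run):
1. the isolator is fully off while the deck is still empty (value of joint isolator below 0.1 rad and horizontal distance between each of silver_a_mid, silver_b_mid, olive_a_mid, olive_b_mid, scoop_grip, paddle_grip and deck above 0.195 m), for 0.2 s.
2. with the isolator off, every item present is in its drawn place on the deck (value of joint isolator below 0.1 rad and (horizontal distance between silver_a_mid and mark_silver_a below 0.015 m or horizontal distance between silver_a_mid and mark_silver_b below 0.015 m) and angle between each of silver_a_mid, silver_b_mid, olive_a_mid, olive_b_mid's own z axis and vertical below 0.12 rad and z of each of silver_a_mid, silver_b_mid, olive_a_mid, olive_b_mid in the frame of deck below 0.075 m and (horizontal distance between silver_b_mid and mark_silver_a below 0.015 m or horizontal distance between silver_b_mid and mark_silver_b below 0.015 m) and (horizontal distance between olive_a_mid and mark_olive_a below 0.015 m or horizontal distance between olive_a_mid and mark_olive_b below 0.015 m) and (horizontal distance between olive_b_mid and mark_olive_a below 0.015 m or horizontal distance between olive_b_mid and mark_olive_b below 0.015 m) and horizontal distance between scoop_grip and mark_scoop_grip below 0.018 m and horizontal distance between scoop_tip and mark_scoop_tip below 0.024 m and z of each of scoop_grip, paddle_grip in the frame of deck below 0.028 m and angle between scoop_grip's own z axis and vertical below 0.15 rad and horizontal distance between paddle_grip and mark_paddle_grip below 0.018 m and horizontal distance between paddle_tip and mark_paddle_tip below 0.024 m and (angle between paddle_grip's own z axis and vertical below 0.15 rad or angle between paddle_grip's own z axis and vertical above 2.99 rad)), for 0.3 s.
3. the isolator is fully on again with the kit in place (value of joint isolator above 0.9 rad and (horizontal distance between silver_a_mid and mark_silver_a below 0.015 m or horizontal distance between silver_a_mid and mark_silver_b below 0.015 m) and angle between each of silver_a_mid, silver_b_mid, olive_a_mid, olive_b_mid's own z axis and vertical below 0.12 rad and z of each of silver_a_mid, silver_b_mid, olive_a_mid, olive_b_mid in the frame of deck below 0.075 m and (horizontal distance between silver_b_mid and mark_silver_a below 0.015 m or horizontal distance between silver_b_mid and mark_silver_b below 0.015 m) and (horizontal distance between olive_a_mid and mark_olive_a below 0.015 m or horizontal distance between olive_a_mid and mark_olive_b below 0.015 m) and (horizontal distance between olive_b_mid and mark_olive_a below 0.015 m or horizontal distance between olive_b_mid and mark_olive_b below 0.015 m) and horizontal distance between scoop_grip and mark_scoop_grip below 0.018 m and horizontal distance between scoop_tip and mark_scoop_tip below 0.024 m and z of each of scoop_grip, paddle_grip in the frame of deck below 0.028 m and angle between scoop_grip's own z axis and vertical below 0.15 rad and horizontal distance between paddle_grip and mark_paddle_grip below 0.018 m and horizontal distance between paddle_tip and mark_paddle_tip below 0.024 m and (angle between paddle_grip's own z axis and vertical below 0.15 rad or angle between paddle_grip's own z axis and vertical above 2.99 rad)), for 0.2 s.
At the end, for the whole second after the job is handed in: Lever fully on (above 0.9 rad; off is below 0.1). Each canister upright on the deck within 15 mm of a spot of its colour; scoop and paddle flat on it, grip point within 18 mm and tip within 24 mm of the outline's. Bystanders within 40 mm of their places, the glass standing (all of step 3); the robot touches nothing.
It fails at once if the glass cylinder, cell, cup, brush or jar is pushed more than 40 mm from its place (distance of any of cylinder_glass, cell, sample_cup, brush, jar from where it was at the start of the episode above 0.04 m).
It fails at once if the glass cylinder is knocked over (angle between cylinder_glass's own z axis and vertical above 0.5 rad).
Of silver_a, silver_b, olive_a, olive_b only 2 to 4 are there at a start; the rules pass over those that are not, and their reading is None.
At some moment in a run one of scoop, paddle may be knocked a few centimetres aside while the robot is not near it.
It also fails if it takes over 210 s, if anything falls off the work surface, if the arm or the gripper's body presses on something with over 40 N, if the wrist force passes 120 N, or if a joint passes its speed limit or range.

## Working session

There is one attempt and no reset: what is moved stays moved. The work goes in short steps, Python scripts to look and compute and a tool call to move; the robot and the scene stay as the last step left them, time stands still between calls to the robot, and variables do not carry over. Pictures are saved under pics/ and viewed, at most 14 in all, crops included, and the job is handed in when it is done.

Besides the shell and the picture viewer there is one more tool, called after "Call:" by a JSON object that holds its "op" and its "data". step_arm: Moves the arm, as the interface text tells. Scaled input: -1 to 1 covers 500 mm each way for a shift and 30 degrees each way for a turn. Its arguments: {"type":"object","properties":{"series":{"type":"array","items":{"type":"object","properties":{"grip":{"type":"number"},"x":{"type":"number","minimum":-1,"maximum":1},"y":{"type":"number","minimum":-1,"maximum":1},"z":{"type":"number","minimum":-1,"maximum":1},"ax":{"type":"number","minimum":-1,"maximum":1},"ay":{"type":"number","minimum":-1,"maximum":1},"az":{"type":"number","minimum":-1,"maximum":1}}}},"force":{"type":"number"}},"required":["series"]}

```bash
mkdir -p pics; cat > h.py <<'E'
import numpy as np, cv2
from scipy.spatial.transform import Rotation as Ro
from workcell import bot, imaging
def cam(n,save=None):
    c=imaging.read_camera(n)
    if save:
        cv2.imwrite('pics/'+save+'.png',c['img'][:,:,::-1]); np.savez('pics/'+save+'.npz',**c)
    return c
def load(s): return dict(np.load('pics/'+s+'.npz'))
def ray(c,u,v,fish=False):
    a=(u-c['cx'])/c['fx'];b=(v-c['cy'])/c['fy']
    if fish:
        r=np.hypot(a,b);k=np.sin(r)/r if r>1e-9 else 1;d=np.array([a*k,b*k,np.cos(r)])
    else: d=np.array([a,b,1.])
    R=np.array(c['R']);return -R.T@np.array(c['t']),R.T@d
def px(c,u,v,z,fish=False):
    o,d=ray(c,u,v,fish);return o+d*(z-o[2])/d[2]
def proj(c,X,fish=False):
    p=np.array(c['R'])@np.array(X)+np.array(c['t'])
    if fish:
        r=np.hypot(p[0],p[1]);th=np.arctan2(r,p[2]);a,b=p[:2]/r*th
    else:a,b=p[:2]/p[2]
    return np.array([a*c['fx']+c['cx'],b*c['fy']+c['cy']])
E
python3 - <<'E'
from h import *
for n in['scene','top']:
    c=cam(n,n+'0');print(n,c['fx'],c['cx'],c['cy'],-np.array(c['R']).T@c['t'],np.round(c['R'],3).tolist())
    cv2.imwrite('pics/%s0b.png'%n,cv2.resize(c['img'][:,:,::-1],(800,600),interpolation=cv2.INTER_CUBIC))
print(bot.read_state())
E
```

```text
scene 385.32253651284054 250.1806907591242 194.11483007719133 [ 1.10115789 -0.56176753  0.89445346] [[0.731, 0.683, -0.018], [0.467, -0.519, -0.716], [-0.498, 0.515, -0.698]]
top 384.5034683351036 257.31385423327373 194.06152128895945 [0.37444248 0.03611452 1.19468911] [[-0.011, -1.0, 0.015], [-0.99, 0.009, -0.142], [0.142, -0.017, -0.99]]
{'time': 0.1, 'q': array([-1.30590372e+00,  2.64671137e-01,  1.60524127e+00,  2.80788665e-05,
        1.27371359e+00, -3.68980367e-02]), 'joint_vel': array([-0.00011776, -0.00149419, -0.00269614,  0.00072528, -0.00045665,
       -0.00030625]), 'joint_torque': array([ 7.86864694e-04, -5.16704071e+01, -3.68591094e+01, -1.86478178e-05,
        6.31936913e-03, -3.78424306e-05]), 'tool_pos': array([ 0.2004448 , -0.64377158,  0.19078905]), 'tcp_rot': array([-3.10389610e+00, -4.71937766e-01,  3.21221473e-04]), 'wrist_force': array([ 0.16509526, -0.36826971, -0.44875375]), 'torque': array([-0.03223903,  0.02486222,  0.0176191 ]), 'grip_force': 0.0, 'width': 0.998371599398353}
```

View pics/top0b.png

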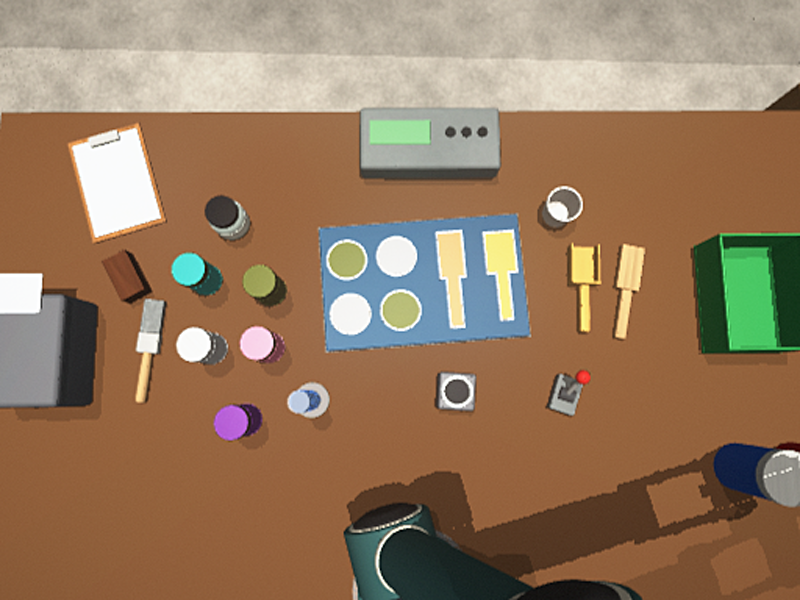

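View pics/scene0b.png

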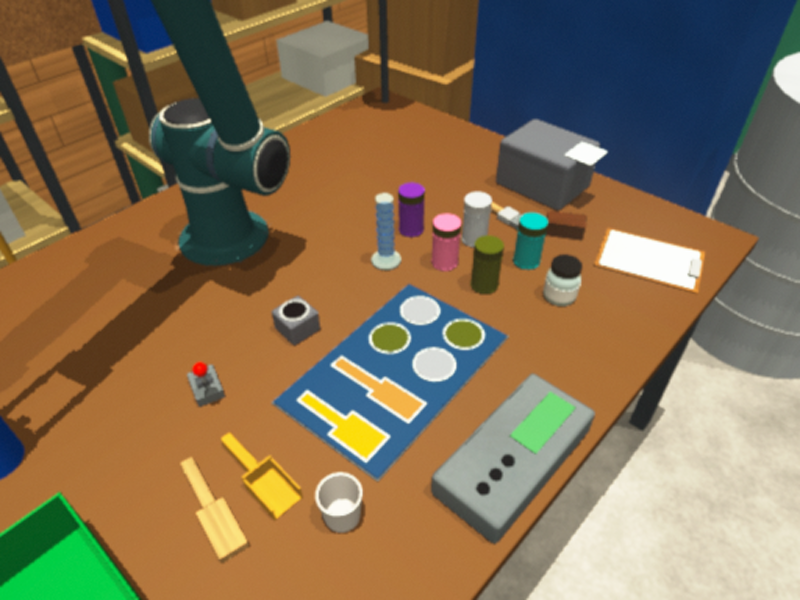

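The top view shows one silver (194,344) and one olive canister (260,282), with pink, teal and purple look-alikes. The deck is at about (425,283), the scoop at (585,290), the paddle at (628,290) and the lever ball at (583,377), leaning away from the robot. I'll enlarge these areas to measure them.

```bash
python3 - <<'E'
from h import *
c=load('top0');im=c['img'][:,:,::-1]
a=im[130:270,195:420]  # deck+tools
cv2.imwrite('pics/c1.png',cv2.resize(a,None,fx=3.5,fy=3.5,interpolation=cv2.INTER_CUBIC))
b=im[110:300,75:235]
cv2.imwrite('pics/c2.png',cv2.resize(b,None,fx=3.1,fy=3.1,interpolation=cv2.INTER_CUBIC))
E
```

```text
(no output)
```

View pics/c1.png

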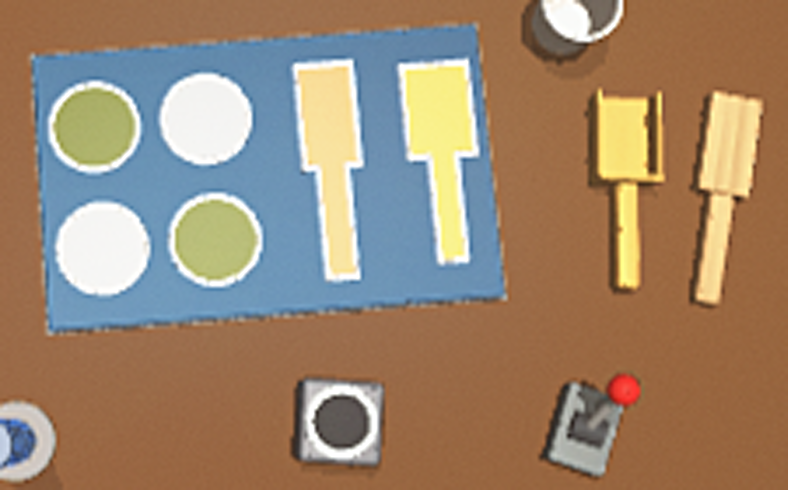

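View pics/c2.png

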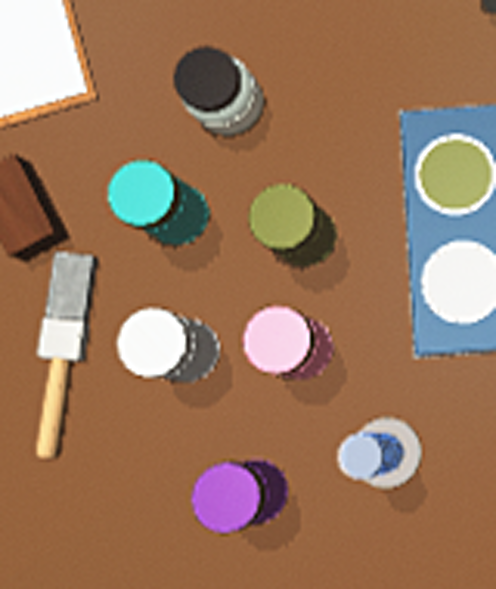

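```bash
python3 - <<'E'
from h import *
c=load('top0')
def A(x,y,z,n): u=195+(x+.5)/3.5-.5;v=130+(y+.5)/3.5-.5;p=px(c,u,v,z);print(n,p.round(4));return p
def B(x,y,z,n): u=75+(x+.5)/3.1-.5;v=110+(y+.5)/3.1-.5;p=px(c,u,v,z);print(n,p.round(4));return p
for n,x,y in[('oA',94,126),('oB',215,239),('sA',206,118),('sB',103,248)]:A(x,y,.008,n)
def ax(n,tip,end):
    d=tip-end;print(n,'len',np.linalg.norm(d[:2]),'yawdeg',np.degrees(np.arctan2(d[1],d[0])));return d/np.linalg.norm(d)
t=A(434,62,.008,'ms tip');e=A(454,263,.008,'ms end');print(t-.1*ax('ms',t,e))
t=A(324,63,.008,'mp tip');e=A(343,280,.008,'mp end');print(t-.11*ax('mp',t,e))
t=A(630,97,.025,'s tip');e=A(627,290,.02,'s end');w=A(624,184,.034,'wall');ax('sc',t,e);print(t-.1*ax('sc',t,e))
l=A(600,93,.03,'L');r=A(659,95,.03,'R')
t=A(737,95,.018,'p tip');e=A(707,304,.018,'p end');print(t-.11*ax('pa',t,e))
b=A(624,389,.092,'ball')
for x,y in[(572,382),(622,396),(605,475),(545,460)]:A(x,y,.025,'blk')
B(152,342,.115,'silver');B(282,216,.115,'olive');B(278,340,.115,'pink');B(142,193,.115,'teal');B(379,453,.005,'glass');B(361,456,.173,'glasstop');B(226,497,.115,'purple')
A(342,422,.055,'cell')
A(583,15,.07,'cup')
d=[A(33,56,.008,'d'),A(477,26,.008,'d'),A(505,298,.008,'d'),A(50,331,.008,'d')];print(sum(d)/4)
# cross-check w/ scene view
s=load('scene0')
for n,u,v,z in[('silver',478,201,.115),('olive',488,244,.115),('ball',200,370,.092)]:print(n,px(s,u*.64,v*.64,z).round(4))
st=bot.read_state();print(Ro.from_rotvec(st['tcp_rot']).as_matrix().round(4))
E
```

```text
oA [0.6361 0.1278 0.008 ]
oB [0.5326 0.02   0.008 ]
sA [0.6427 0.027  0.008 ]
sB [0.5254 0.1195 0.008 ]
ms tip [ 0.6932 -0.1808  0.008 ]
ms end [ 0.5092 -0.1924  0.008 ]
ms len 0.18434626507918908 yawdeg 3.627597383784192
[ 0.59338566 -0.18709202  0.008     ]
mp tip [ 0.6929 -0.0806  0.008 ]
mp end [ 0.4949 -0.0931  0.008 ]
mp len 0.19838457441941473 yawdeg 3.623059630079685
[ 0.5831436  -0.08756376  0.008     ]
s tip [ 0.6552 -0.3524  0.025 ]
s end [ 0.4826 -0.3419  0.02  ]
wall [ 0.5748 -0.3398  0.034 ]
sc len 0.1730086004763775 yawdeg -3.468966026749371
sc len 0.1730086004763775 yawdeg -3.468966026749371
[ 0.55547307 -0.346352    0.02211118]
L [ 0.6579 -0.3241  0.03  ]
R [ 0.6557 -0.3768  0.03  ]
p tip [ 0.6581 -0.4518  0.018 ]
p end [ 0.4697 -0.4127  0.018 ]
pa len 0.19237841030511954 yawdeg -11.704509283245766
[ 0.5503708  -0.42943518  0.018     ]
ball [ 0.3948 -0.3119  0.092 ]
blk [ 0.4025 -0.2881  0.025 ]
blk [ 0.39  -0.331  0.025]
blk [ 0.3229 -0.3127  0.025 ]
blk [ 0.3362 -0.2615  0.025 ]
silver [0.4594 0.3921 0.115 ]
olive [0.5739 0.278  0.115 ]
pink [0.4601 0.279  0.115 ]
teal [0.5964 0.4065 0.115 ]
glass [0.3567 0.2022 0.005 ]
glasstop [0.3569 0.1938 0.173 ]
purple [0.3213 0.3216 0.115 ]
cell [ 0.3705 -0.0843  0.055 ]
cup [ 0.7176 -0.3004  0.07  ]
d [0.7012 0.1831 0.008 ]
d [ 0.7267 -0.2213  0.008 ]
d [ 0.4776 -0.2367  0.008 ]
d [0.4523 0.166  0.008 ]
[ 0.58944652 -0.02723005  0.008     ]
silver [0.4657 0.3833 0.115 ]
olive [0.5738 0.2743 0.115 ]
ball [ 0.3958 -0.3112  0.092 ]
[[ 9.548e-01  2.972e-01 -5.000e-04]
 [ 2.972e-01 -9.548e-01  2.000e-03]
 [ 1.000e-04 -2.000e-03 -1.000e+00]]
```

```bash
cat >> h.py <<'E'
def plan(*wps):
    """wps: (x,y,z,yawdeg of tool x) tool down -> rows in step_arm units, from the current pose"""
    s=bot.read_state();p=np.array(s['tool_pos']);R=Ro.from_rotvec(s['tcp_rot']);lp=p;lr=R
    print('t',round(s['time'],2),'p',p.round(4),'yaw',round(np.degrees(np.arctan2(*R.as_matrix()[1::-1,0])),2),'w',round(s['width'],3),'gf',round(s['grip_force'],1),'F',s['wrist_force'].round(1),'q6',s['q'].round(2))
    for x,y,z,a in wps:
        T=Ro.from_euler('z',a,degrees=True)*Ro.from_euler('x',180,degrees=True)
        d=R.inv().apply(np.array([x,y,z])-p)/.5;r=np.degrees((R.inv()*T).as_rotvec())/30
        n=max(np.linalg.norm(np.array([x,y,z])-lp)/.05,np.degrees((lr.inv()*T).magnitude())/8.59);lp=np.array([x,y,z]);lr=T
        print('xyz',d.round(3),'a',r.round(3),'rows>=%.1f'%n)
E
python3 - <<'E'
from h import *
plan((.44,-.326,.192,-12),(.44,-.326,.07,-12))
E
```

```text
t 0.1 p [ 0.2004 -0.6438  0.1908] yaw 17.29 w 0.998 gf 0.0 F [ 0.2 -0.4 -0.4] q6 [-1.31  0.26  1.61  0.    1.27 -0.04]
xyz [ 0.646 -0.464 -0.001] a [-0.004  0.001  0.976] rows>=8.0
xyz [ 0.646 -0.464  0.243] a [-0.004  0.001  0.976] rows>=2.4
```

Call:
{"op": "step_arm", "data": {"series": [{"x":0.646,"y":-0.464,"z":0,"az":0.976,"grip":1},{"x":0.646,"y":-0.464,"z":0,"az":0.976,"grip":1},{"x":0.646,"y":-0.464,"z":0,"az":0.976,"grip":1},{"x":0.646,"y":-0.464,"z":0,"az":0.976,"grip":1},{"x":0.646,"y":-0.464,"z":0,"az":0.976,"grip":1},{"x":0.646,"y":-0.464,"z":0,"az":0.976,"grip":1},{"x":0.646,"y":-0.464,"z":0,"az":0.976,"grip":1},{"x":0.646,"y":-0.464,"z":0,"az":0.976,"grip":1},{"x":0.646,"y":-0.464,"z":0,"az":0.976,"grip":1},{"x":0.646,"y":-0.464,"z":0,"az":0.976,"grip":1}], "force": 40}}

```text
validation failed for argument at $.se...
```

```bash
python3 - <<'E'
from h import *
u=np.array([.94,-.342]);C=np.array([.3629,-.2983])
w=[(*(C+k*u),.068,-20) for k in(.082,.03,-.005,-.014)]
plan((.44,-.326,.12,-20),*w)
E
```

```text
t 0.1 p [ 0.2004 -0.6438  0.1908] yaw 17.29 w 0.998 gf 0.0 F [ 0.2 -0.4 -0.4] q6 [-1.31  0.26  1.61  0.    1.27 -0.04]
xyz [ 0.646 -0.464  0.143] a [-4.000e-03  1.000e-03  1.243e+00] rows>=8.1
xyz [ 0.646 -0.463  0.247] a [-4.000e-03  1.000e-03  1.243e+00] rows>=1.0
xyz [ 0.563 -0.526  0.247] a [-4.000e-03  1.000e-03  1.243e+00] rows>=1.0
xyz [ 0.508 -0.569  0.247] a [-4.000e-03  1.000e-03  1.243e+00] rows>=0.7
xyz [ 0.493 -0.58   0.247] a [-4.000e-03  1.000e-03  1.243e+00] rows>=0.2
```

Call:
{"op": "step_arm", "data": {"series": [{"x":0.646,"y":-0.464,"z":0.0,"ax":0.0,"ay":0.0,"az":0.976,"grip":1.0}]}}

```text
time: 0.2
tool_pos: [0.228, -0.6075, 0.1908]
tcp_rot: [3.132, 0.227, -0.003]
wrist_force: [0.5, -0.2, 0.0]
width: 0.857
grip_force: 0.0
```

```bash
python3 - <<'E'
from h import *
plan((.44,-.326,.19,-12),(.44,-.326,.07,-12))
E
```

```text
t 0.2 p [ 0.228  -0.6075  0.1908] yaw 8.3 w 0.857 gf 0.0 F [ 0.5 -0.2  0. ] q6 [-1.25  0.22  1.67 -0.    1.26  0.18]
xyz [ 0.501 -0.496  0.   ] a [0.003 0.003 0.677] rows>=7.0
xyz [ 0.501 -0.496  0.24 ] a [0.003 0.003 0.677] rows>=2.4
```

Call:
{"op": "step_arm", "data": {"series": [{"x":0.5,"y":-0.496,"z":0.0,"ax":0.0,"ay":0.0,"az":0.68,"grip":1.0},{"x":0.5,"y":-0.496,"z":0.0,"ax":0.0,"ay":0.0,"az":0.68,"grip":1.0},{"x":0.5,"y":-0.496,"z":0.0,"ax":0.0,"ay":0.0,"az":0.68,"grip":1.0},{"x":0.5,"y":-0.496,"z":0.0,"ax":0.0,"ay":0.0,"az":0.68,"grip":1.0},{"x":0.5,"y":-0.496,"z":0.0,"ax":0.0,"ay":0.0,"az":0.68,"grip":1.0},{"x":0.5,"y":-0.496,"z":0.0,"ax":0.0,"ay":0.0,"az":0.68,"grip":1.0},{"x":0.5,"y":-0.496,"z":0.0,"ax":0.0,"ay":0.0,"az":0.68,"grip":1.0},{"x":0.5,"y":-0.496,"z":0.0,"ax":0.0,"ay":0.0,"az":0.68,"grip":1.0},{"x":0.5,"y":-0.496,"z":0.0,"ax":0.0,"ay":0.0,"az":0.68,"grip":1.0}], "force": 40}}

```text
time: 1.1
tool_pos: [0.4408, -0.3203, 0.1916]
tcp_rot: [-3.126, 0.315, 0.001]
wrist_force: [-0.1, -0.2, 0.5]
width: -0.001
grip_force: 0.0
```

```bash
python3 - <<'E'
from h import *
u=np.array([.94,-.342]);C=np.array([.3629,-.2983])
w=[(*(C+k*u),.068,-20) for k in(.082,.03,-.005,-.014)]
plan((.44,-.326,.12,-20),*w)
E
```

```text
t 1.1 p [ 0.4408 -0.3203  0.1916] yaw -11.51 w -0.001 gf 0.0 F [-0.1 -0.2  0.5] q6 [-0.67  0.02  1.88 -0.    1.24  1.1 ]
xyz [0.001 0.011 0.143] a [0.    0.002 0.283] rows>=1.4
xyz [0.001 0.012 0.247] a [0.    0.002 0.283] rows>=1.0
xyz [-0.102 -0.003  0.247] a [0.    0.002 0.283] rows>=1.0
xyz [-0.171 -0.014  0.247] a [0.    0.002 0.283] rows>=0.7
xyz [-0.189 -0.016  0.247] a [0.    0.002 0.283] rows>=0.2
```

Call:
{"op": "step_arm", "data": {"series": [{"x":0.0,"y":0.0,"z":0.243,"ax":0.0,"ay":0.0,"az":0.26,"grip":1.0},{"x":0.0,"y":0.0,"z":0.243,"ax":0.0,"ay":0.0,"az":0.26,"grip":1.0},{"x":0.0,"y":0.0,"z":0.243,"ax":0.0,"ay":0.0,"az":0.26,"grip":1.0},{"x":-0.05,"y":-0.007,"z":0.243,"ax":0.0,"ay":0.0,"az":0.26,"grip":1.0},{"x":-0.1,"y":-0.014,"z":0.243,"ax":0.0,"ay":0.0,"az":0.26,"grip":1.0},{"x":-0.14,"y":-0.02,"z":0.243,"ax":0.0,"ay":0.0,"az":0.26,"grip":1.0},{"x":-0.17,"y":-0.025,"z":0.243,"ax":0.0,"ay":0.0,"az":0.26,"grip":1.0},{"x":-0.17,"y":-0.025,"z":0.243,"ax":0.0,"ay":0.0,"az":0.26,"grip":1.0},{"x":-0.17,"y":-0.025,"z":0.243,"ax":0.0,"ay":0.0,"az":0.26,"grip":1.0}]}}

```text
time: 2.0
tool_pos: [0.3609, -0.2951, 0.0745]
tcp_rot: [3.093, -0.537, 0.008]
wrist_force: [-0.7, 4.2, 19.9]
width: -0.0
grip_force: 9.5
```

```bash
python3 - <<'E'
from h import *
c=cam('top','t1');w=cam('wrist','w1');s=cam('scene','s1')
r=lambda im:cv2.resize(im[:,:,::-1],(400,300),interpolation=cv2.INTER_AREA)
a=cv2.resize(c['img'][195:295,330:450,::-1],(400,333),interpolation=cv2.INTER_CUBIC)[:300]
b=cv2.resize(s['img'][190:310,80:240,::-1],(400,300),interpolation=cv2.INTER_CUBIC)
cv2.imwrite('pics/m1.png',np.vstack([np.hstack([a,b]),np.hstack([r(w['img']),r(c['img'])])]))
u=np.array([.94,-.342]);C=np.array([.3629,-.2983])
plan((*(C-.014*u),.068,-20))
E
```

```text
t 2.15 p [ 0.3613 -0.2952  0.0745] yaw -19.67 w -0.002 gf 9.7 F [-1.1  4.7 19.6] q6 [-0.74 -0.03  2.16  0.    1.    1.17]
xyz [-0.023  0.005  0.013] a [ 0.003 -0.011  0.011] rows>=0.3
```

View pics/m1.png

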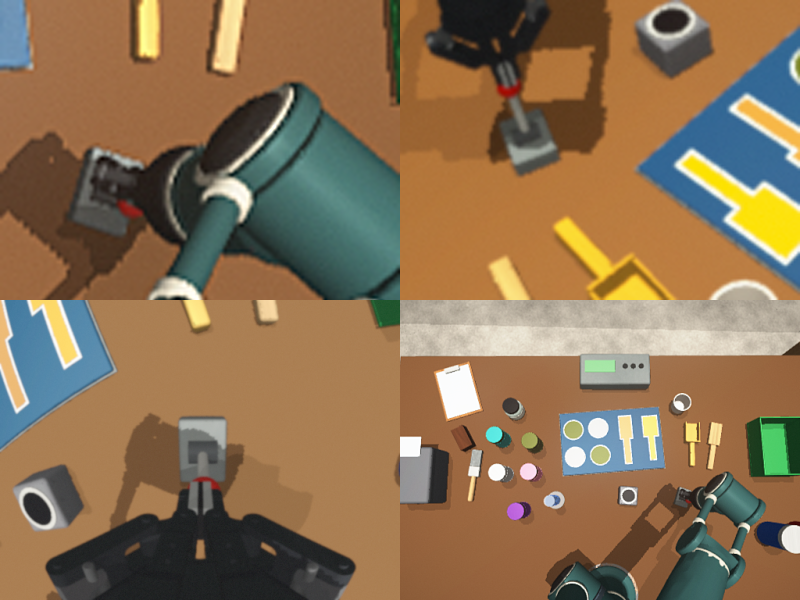

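```bash
python3 - <<'E'
from h import *
u=np.array([.94,-.342]);C=np.array([.3629,-.2983]);s=load('s1');w=load('w1');st=bot.read_state()
print('TCP',proj(s,st['tool_pos']),proj(w,st['tool_pos'],1)*400/512)
for a in(-.5,-.25,0,.25,.5):
    X=[*(C+.08*np.sin(a)*u),.022+.08*np.cos(a)];print(a,proj(s,X),(proj(s,X)-[80,190])*2.5,proj(w,X,1)*400/512)
E
```

```text
TCP [127.25308714 231.04923802] [202.04895952 171.4193179 ]
-0.5 [121.78699978 218.68641711] [104.46749944  71.71604279] [204.63606154 218.89849858]
-0.25 [122.72232485 221.31240679] [106.80581214  78.28101698] [205.14546222 204.34778521]
0 [124.23078523 225.48623857] [110.57696307  88.71559642] [205.60446923 182.570161  ]
0.25 [126.22721358 230.97071192] [115.56803395 102.42677981] [205.90807995 155.57090186]
0.5 [128.57921814 237.40119666] [121.44804534 118.50299164] [205.97802205 127.6041799 ]
```

Call:
{"op": "step_arm", "data": {"series": [{"x":0.05,"y":0.0,"z":-0.01,"ax":0.0,"ay":0.0,"az":0.0,"grip":1.0},{"x":0.1,"y":0.0,"z":-0.01,"ax":0.0,"ay":0.0,"az":0.0,"grip":1.0},{"x":0.14,"y":0.0,"z":-0.01,"ax":0.0,"ay":0.0,"az":0.0,"grip":1.0},{"x":0.14,"y":0.0,"z":-0.01,"ax":0.0,"ay":0.0,"az":0.0,"grip":1.0},{"x":0.14,"y":0.0,"z":-0.01,"ax":0.0,"ay":0.0,"az":0.0,"grip":1.0}]}}

```text
time: 2.65
tool_pos: [0.4244, -0.3164, 0.075]
tcp_rot: [-3.096, 0.534, 0.003]
wrist_force: [-0.1, 0.8, 0.3]
width: 0.003
grip_force: 0.0
```

```bash
python3 - <<'E'
from h import *
w=cam('wrist','w2');s=cam('scene','s2');plan((.44,-.326,.07,-20))
a=cv2.resize(w['img'][60:360,106:406,::-1],(600,600),interpolation=cv2.INTER_CUBIC)[:, 100:500]
b=cv2.resize(s['img'][190:280,85:145,::-1],(400,600),interpolation=cv2.INTER_CUBIC)
cv2.imwrite('pics/m2.png',np.hstack([a,b]))
E
```

```text
t 2.75 p [ 0.4239 -0.3155  0.0748] yaw -19.58 w -0.003 gf 0.0 F [-0.3  0.  -1.4] q6 [-0.69  0.09  2.03 -0.    1.02  1.23]
xyz [0.037 0.009 0.01 ] a [-0.001  0.004  0.014] rows>=0.4
```

View pics/m2.png

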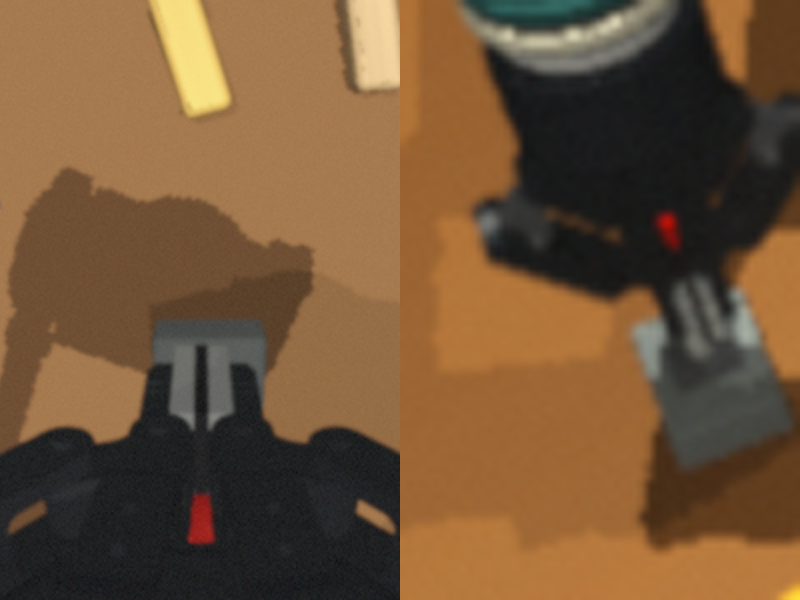

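```bash
python3 - <<'E'
from h import *
u=np.array([.94,-.342]);C=np.array([.3629,-.2983]);s=load('s2');w=load('w2')
print('tcp',proj(w,bot.read_state()['tool_pos'],1))
for a in(-.5,-.25,0,.25,.5):
    X=[*(C+.08*np.sin(a)*u),.022+.08*np.cos(a)];print(a,proj(s,X),proj(w,X,1))
for im,n in((s,'s'),(w,'w')):
    i=im['img'].astype(int);m=(i[...,0]>130)&(i[...,1]<60)&(i[...,2]<60);ys,xs=np.nonzero(m)
    k=(np.abs(xs-(125 if n=='s' else 256))<30)&(ys>190);print(n,xs[k].mean(),ys[k].mean(),xs[k].min(),xs[k].max(),ys[k].min(),ys[k].max())
E
```

```text
tcp [257.7096728  220.60216462]
-0.5 [121.78699978 218.68641711] [262.53394402 348.24290559]
-0.25 [122.72232485 221.31240679] [263.19454061 338.73460696]
0 [124.23078523 225.48623857] [263.85756596 321.45152184]
0.25 [126.22721358 230.97071192] [264.41695142 296.72611104]
0.5 [128.57921814 237.40119666] [264.75334798 266.91729134]
s 124.75 223.0 124 125 222 224
w 256.1047120418848 320.71204188481676 251 261 309 330
```

```bash
python3 - <<'E'
from h import *
u=np.array([.94,-.342]);v=np.array([.342,.94]);C=np.array([.3629,-.2983])
for n in('w1','w2'):
    w=load(n);print(n,w['fx'],'cam',(-w['R'].T@w['t']).round(3))
    for a in(1,-1):
        for b in(1,-1):
            X=[*(C+a*.035*u+b*.025*v),.025];print(a,b,proj(w,X,1).round(1))
w1=load('w1');i=w1['img'].astype(int);m=(i[...,0]>110)&(i[...,1]<70)&(i[...,2]<70);ys,xs=np.nonzero(m);k=(ys>180)&(ys<300)&(abs(xs-260)<40);print(xs[k].min(),xs[k].max(),ys[k].min(),ys[k].max())
a=cv2.resize(w1['img'][130:280,190:330,::-1],(560,600),interpolation=cv2.INTER_CUBIC)
cv2.imwrite('pics/m3.png',a)
E
```

```text
w1 297.3186396354542 cam [ 0.432 -0.319  0.255]
1 1 [229.5 150.2]
1 -1 [293.3 150.7]
-1 1 [231.2 232.3]
-1 -1 [289.9 232.5]
w2 297.3186396354542 cam [ 0.496 -0.34   0.255]
1 1 [233.2 228. ]
1 -1 [292.1 228.3]
-1 1 [235.2 294.1]
-1 -1 [287.7 294.2]
240 281 226 241
```

View pics/m3.png

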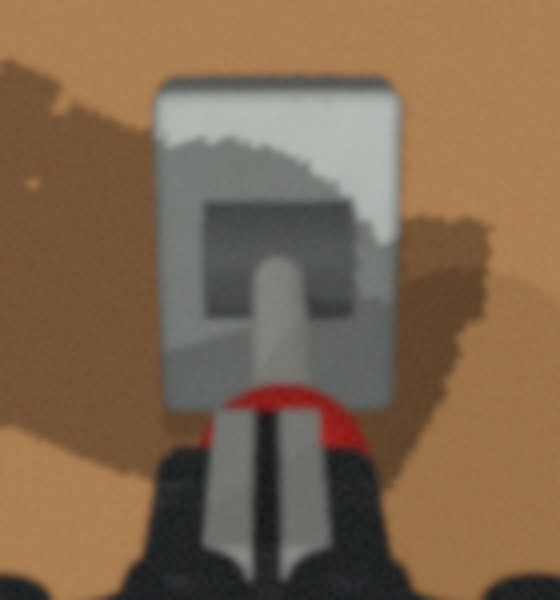

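```bash
python3 - <<'E'
from h import *
w=load('w2');p=bot.read_state()['tool_pos'];u=np.array([.94,-.342])
o,d=ray(w,257.3,232,1)
for k in(-.011,0,.011):
    q=p[:2]+k*u;t=((q-o[:2])@u)/(d[:2]@u);print(k,(o+t*d).round(4))
for z in(.075,.09,.1,.11):
  for k in (0,.011): print(z,k,proj(w,[*(p[:2]+k*u),z],1).round(1))
print(p, Ro.from_rotvec(bot.read_state()['tcp_rot']).as_matrix().round(3).tolist())
E
```

```text
-0.011 [ 0.4136 -0.3116  0.069 ]
0 [ 0.424  -0.3152  0.0924]
0.011 [ 0.4344 -0.3189  0.1157]
0.075 0 [257.7 220.7]
0.075 0.011 [257.9 204.9]
0.09 0 [257.8 230.3]
0.09 0.011 [258.  213.6]
0.1 0 [257.9 237.6]
0.1 0.011 [258.  220.1]
0.11 0 [257.9 245.7]
0.11 0.011 [258.1 227.4]
[ 0.4238947  -0.31553441  0.07482304] [[0.942, -0.335, -0.002], [-0.335, -0.942, 0.001], [-0.002, -0.0, -1.0]]
```

The close-up shows the lever only reached about upright. The fingers rode on top of the ball, pushing up with 20 N. I'll go lower and push again.

Call:
{"op": "step_arm", "data": {"series": [{"x":0.0,"y":0.01,"z":0.05,"ax":0.0,"ay":0.0,"az":0.0,"grip":1.0},{"x":0.0,"y":0.01,"z":0.05,"ax":0.0,"ay":0.0,"az":0.0,"grip":1.0},{"x":-0.05,"y":0.01,"z":0.05,"ax":0.0,"ay":0.0,"az":0.0,"grip":1.0},{"x":-0.09,"y":0.01,"z":0.05,"ax":0.0,"ay":0.0,"az":0.0,"grip":1.0},{"x":-0.11,"y":0.01,"z":0.05,"ax":0.0,"ay":0.0,"az":0.0,"grip":1.0},{"x":-0.12,"y":0.01,"z":0.05,"ax":0.0,"ay":0.0,"az":0.0,"grip":1.0},{"x":-0.12,"y":0.01,"z":0.05,"ax":0.0,"ay":0.0,"az":0.0,"grip":1.0}]}}

```text
time: 3.45
tool_pos: [0.3671, -0.3001, 0.0509]
tcp_rot: [3.096, -0.533, 0.001]
wrist_force: [0.3, -0.6, -0.7]
width: 0.003
grip_force: 0.0
```

Call:
{"op": "step_arm", "data": {"series": [{"x":-0.01,"y":0.0,"z":0.0,"ax":0.0,"ay":0.0,"az":0.0,"grip":1.0},{"x":-0.012,"y":0.0,"z":0.0,"ax":0.0,"ay":0.0,"az":0.0,"grip":1.0}]}}

```text
time: 3.65
tool_pos: [0.362, -0.2984, 0.0508]
tcp_rot: [3.096, -0.532, 0.001]
wrist_force: [0.6, -0.3, -0.2]
width: -0.003
grip_force: 0.3
```

Call:
{"op": "step_arm", "data": {"series": [{"x":-0.012,"y":0.0,"z":0.0,"ax":0.0,"ay":0.0,"az":0.0,"grip":1.0},{"x":-0.012,"y":0.0,"z":0.0,"ax":0.0,"ay":0.0,"az":0.0,"grip":1.0}]}}

```text
time: 3.85
tool_pos: [0.3555, -0.2958, 0.0503]
tcp_rot: [-3.096, 0.532, 0.001]
wrist_force: [0.4, -0.6, 0.5]
width: -0.007
grip_force: 0.0
```

Call:
{"op": "step_arm", "data": {"series": [{"x":-0.012,"y":0.0,"z":0.0,"ax":0.0,"ay":0.0,"az":0.0,"grip":1.0},{"x":-0.012,"y":0.0,"z":0.0,"ax":0.0,"ay":0.0,"az":0.0,"grip":1.0}]}}

```text
time: 4.05
tool_pos: [0.3496, -0.2937, 0.0502]
tcp_rot: [-3.096, 0.532, 0.001]
wrist_force: [-1.1, -0.5, 0.2]
width: 0.005
grip_force: 0.0
```

```bash
python3 - <<'E'
from h import *
u=np.array([.94,-.342]);C=np.array([.3629,-.2983]);w=cam('wrist','w4');s=cam('scene','s4')
for a in(-.5,-.4,-.25,0):
    X=[*(C+.08*np.sin(a)*u),.022+.08*np.cos(a)];print(a,proj(s,X).round(1),proj(w,X,1).round(1))
plan((.44,-.326,.05,-20))
A=cv2.resize(w['img'][130:310,186:336,::-1],(500,600),interpolation=cv2.INTER_CUBIC)
b=cv2.resize(s['img'][190:280,100:145,::-1],(300,600),interpolation=cv2.INTER_CUBIC)
cv2.imwrite('pics/m4.png',np.hstack([A,b]))
E
```

```text
-0.5 [121.8 218.7] [258.1 288. ]
-0.4 [122.1 219.5] [258.3 281.1]
-0.25 [122.7 221.3] [258.6 267.2]
0 [124.2 225.5] [259.2 234.8]
t 4.15 p [ 0.3501 -0.294   0.0504] yaw -19.51 w -0.003 gf 0.0 F [-0.7  0.7  0.1] q6 [-0.75 -0.01  2.19 -0.    0.96  1.16]
xyz [0.191 0.    0.001] a [-0.     0.001  0.016] rows>=1.9
```

View pics/m4.png

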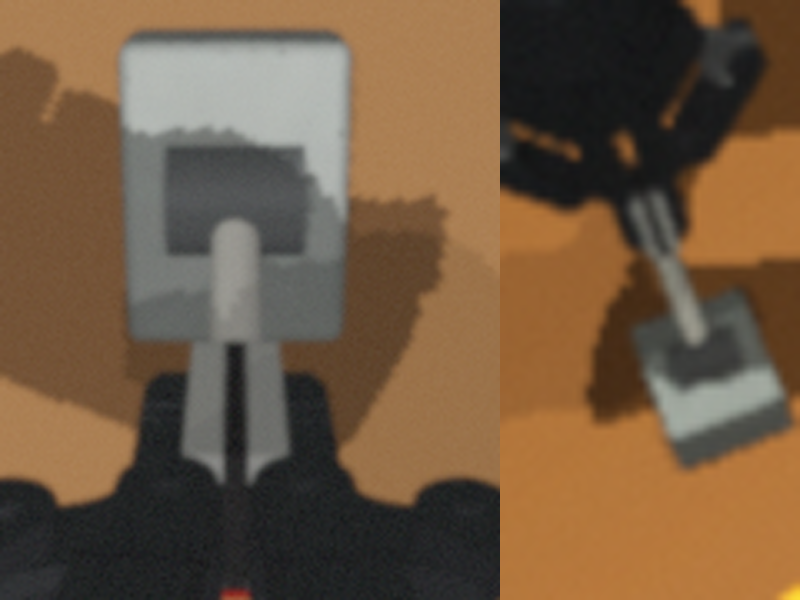

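Call:
{"op": "step_arm", "data": {"series": [{"x":-0.012,"y":0.0,"z":0.0,"ax":0.0,"ay":0.0,"az":0.0,"grip":1.0},{"x":-0.012,"y":0.0,"z":0.0,"ax":0.0,"ay":0.0,"az":0.0,"grip":1.0}]}}

```text
time: 4.35
tool_pos: [0.3472, -0.2936, 0.0514]
tcp_rot: [3.094, -0.533, 0.01]
wrist_force: [6.0, -3.1, -3.1]
width: -0.003
grip_force: 3.3
```

Call:
{"op": "step_arm", "data": {"series": [{"x":-0.006,"y":0.0,"z":0.0,"ax":0.0,"ay":0.0,"az":0.0,"grip":1.0},{"x":-0.006,"y":0.0,"z":0.0,"ax":0.0,"ay":0.0,"az":0.0,"grip":1.0}]}}

```text
time: 4.55
tool_pos: [0.3468, -0.294, 0.0523]
tcp_rot: [3.092, -0.533, 0.018]
wrist_force: [12.0, -3.3, -5.4]
width: 0.001
grip_force: 5.6
```

Call:
{"op": "step_arm", "data": {"series": [{"x":0.08,"y":0.0,"z":0.0,"ax":0.0,"ay":0.0,"az":0.0,"grip":1.0},{"x":0.12,"y":0.0,"z":-0.1,"ax":0.0,"ay":0.0,"az":0.0,"grip":1.0},{"x":0.22,"y":0.09,"z":-0.4,"ax":0.0,"ay":0.0,"az":-0.5,"grip":-1.0},{"x":0.22,"y":0.09,"z":-0.4,"ax":0.0,"ay":0.0,"az":-0.5,"grip":-1.0},{"x":0.22,"y":0.09,"z":-0.4,"ax":0.0,"ay":0.0,"az":-0.5,"grip":-1.0},{"x":0.22,"y":0.09,"z":-0.4,"ax":0.0,"ay":0.0,"az":-0.5,"grip":-1.0},{"x":0.22,"y":0.09,"z":-0.4,"ax":0.0,"ay":0.0,"az":-0.5,"grip":-1.0},{"x":0.22,"y":0.09,"z":-0.4,"ax":0.0,"ay":0.0,"az":-0.5,"grip":-1.0},{"x":0.22,"y":0.09,"z":-0.4,"ax":0.0,"ay":0.0,"az":-0.5,"grip":-1.0}]}}

```text
time: 5.45
tool_pos: [0.4291, -0.3687, 0.2477]
tcp_rot: [-3.136, 0.123, 0.006]
wrist_force: [-0.6, 0.6, 0.0]
width: 1.0
grip_force: 0.0
```

```bash
python3 - <<'E'
from h import *
u=np.array([.94,-.342]);C=np.array([.3629,-.2983]);w=cam('wrist','w5');t=cam('top','t5')
plan((.555,-.346,.1,-3.5))
for a in(-.5,-.4,-.25,0):
    X=[*(C+.08*np.sin(a)*u),.022+.08*np.cos(a)];print(a,proj(t,X).round(1),proj(w,X,1).round(1))
for c in(w,t):
    i=c['img'].astype(int);m=(i[...,0]>130)&(i[...,1]<60)&(i[...,2]<60);ys,xs=np.nonzero(m);print('red',len(xs),np.median(xs) if len(xs) else 0,np.median(ys) if len(xs) else 0)
cv2.imwrite('pics/w5b.png',cv2.resize(w['img'][:,:,::-1],(800,600),interpolation=cv2.INTER_CUBIC))
E
```

```text
t 5.55 p [ 0.4293 -0.3688  0.2479] yaw -4.49 w 1.003 gf 0.0 F [ 1.2 -0.5  0.5] q6 [-0.75  0.03  1.77  0.    1.35  0.9 ]
xyz [ 0.248 -0.064  0.295] a [-0.005  0.006 -0.033] rows>=3.9
-0.5 [364.9 265. ] [199.9 249.7]
-0.4 [366.  262.6] [200.4 246.3]
-0.25 [367.5 258.8] [201.6 240.1]
0 [369.8 252.1] [204.4 227.1]
red 191 200.0 248.0
red 48 365.0 266.0
```

View pics/w5b.png

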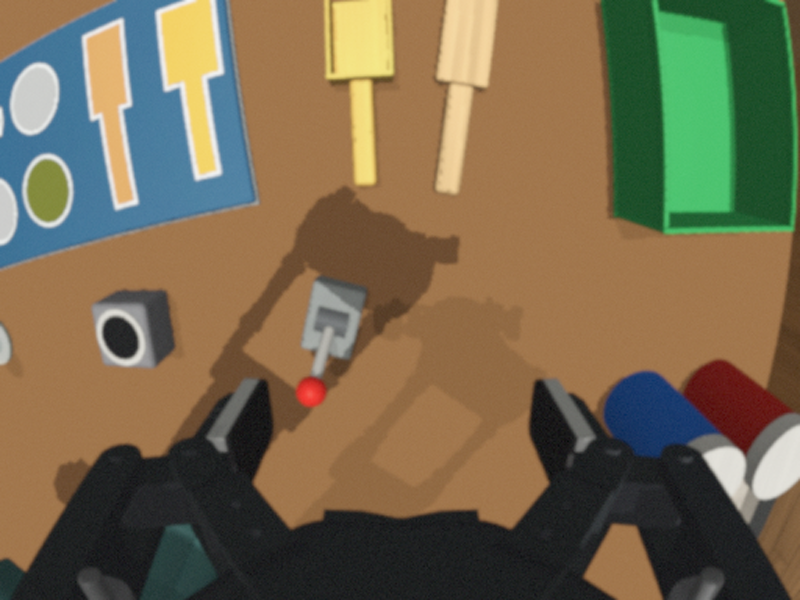

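The lever is fully off: the ball shows at (311,391), where it should be. The scoop handle runs (361,80)-(365,185) and the paddle handle (460,84)-(446,193). I'll refine the scoop pose from these.

```bash
python3 - <<'E'
from h import *
w=load('w5')
f=lambda u,v,z:px(w,(u+.5)*.64-.5,(v+.5)*.64-.5,z,1).round(4)
print('scoop end',f(365,185,.024),'wall',f(361,79,.03),'paddle end',f(446,193,.018),'junction',f(460,84,.018))
print('sil',f(34,98,.008),'olv',f(48,190,.008),'ms end',f(207,178,.008),'mp end',f(124,208,.008))
plan((.555,-.346,.1,-3.5),(.555,-.346,.006,-3.5))
E
```

```text
scoop end [ 0.4842 -0.3396  0.024 ] wall [ 0.5761 -0.3444  0.03  ] paddle end [ 0.4714 -0.4094  0.018 ] junction [ 0.5675 -0.4285  0.018 ]
sil [0.6403 0.028  0.008 ] olv [0.531  0.0192 0.008 ] ms end [ 0.5081 -0.1883  0.008 ] mp end [ 0.4932 -0.0872  0.008 ]
t 5.55 p [ 0.4293 -0.3688  0.2479] yaw -4.49 w 1.003 gf 0.0 F [ 1.2 -0.5  0.5] q6 [-0.75  0.03  1.77  0.    1.35  0.9 ]
xyz [ 0.248 -0.064  0.295] a [-0.005  0.006 -0.033] rows>=3.9
xyz [ 0.249 -0.064  0.483] a [-0.005  0.006 -0.033] rows>=1.9
```

Call:
{"op": "step_arm", "data": {"series": [{"x":0.255,"y":-0.067,"z":0.3,"ax":0.0,"ay":0.0,"az":-0.04,"grip":-0.18},{"x":0.255,"y":-0.067,"z":0.3,"ax":0.0,"ay":0.0,"az":-0.04,"grip":-0.18},{"x":0.255,"y":-0.067,"z":0.3,"ax":0.0,"ay":0.0,"az":-0.04,"grip":-0.18},{"x":0.255,"y":-0.067,"z":0.3,"ax":0.0,"ay":0.0,"az":-0.04,"grip":-0.18},{"x":0.255,"y":-0.067,"z":0.3,"ax":0.0,"ay":0.0,"az":-0.04,"grip":-0.18},{"x":0.255,"y":-0.067,"z":0.4,"ax":0.0,"ay":0.0,"az":-0.04,"grip":-0.18},{"x":0.255,"y":-0.067,"z":0.46,"ax":0.0,"ay":0.0,"az":-0.04,"grip":-0.18},{"x":0.255,"y":-0.067,"z":0.48,"ax":0.0,"ay":0.0,"az":-0.04,"grip":-0.18},{"x":0.255,"y":-0.067,"z":0.484,"ax":0.0,"ay":0.0,"az":-0.04,"grip":-0.18},{"x":0.255,"y":-0.067,"z":0.484,"ax":0.0,"ay":0.0,"az":-0.04,"grip":-0.18},{"x":0.255,"y":-0.067,"z":0.484,"ax":0.0,"ay":0.0,"az":-0.04,"grip":-0.18}]}}

```text
time: 6.65
tool_pos: [0.562, -0.3483, 0.0113]
tcp_rot: [3.138, -0.091, 0.006]
wrist_force: [-0.1, 0.9, 0.9]
width: 0.585
grip_force: 0.0
```

Call:
{"op": "step_arm", "data": {"series": [{"x":0.0,"y":0.0,"z":0.0,"ax":0.0,"ay":0.0,"az":0.0,"grip":1.0},{"x":0.0,"y":0.0,"z":0.0,"ax":0.0,"ay":0.0,"az":0.0,"grip":1.0},{"x":0.0,"y":0.0,"z":0.0,"ax":0.0,"ay":0.0,"az":0.0,"grip":1.0},{"x":0.0,"y":0.0,"z":0.0,"ax":0.0,"ay":0.0,"az":0.0,"grip":1.0},{"x":0.0,"y":0.0,"z":0.0,"ax":0.0,"ay":0.0,"az":0.0,"grip":1.0}]}}

```text
time: 7.15
tool_pos: [0.5603, -0.3469, 0.0085]
tcp_rot: [-3.14, 0.091, 0.0]
wrist_force: [-0.2, -0.5, 0.0]
width: -0.002
grip_force: 0.0
```

```bash
python3 - <<'E'
from h import *
plan((.557,-.3445,.1,-3),(.59,-.187,.1,3.6))
w=cam('wrist','w6')
cv2.imwrite('pics/w6b.png',cv2.resize(w['img'][40:300,136:396,::-1],(600,600),interpolation=cv2.INTER_CUBIC))
E
```

```text
t 7.15 p [ 0.5603 -0.3469  0.0085] yaw -3.3 w -0.002 gf 0.0 F [-0.2 -0.5  0. ] q6 [-0.59  0.4   1.79  0.    0.95  1.04]
xyz [-0.007 -0.004 -0.183] a [-0.    0.   -0.01] rows>=1.8
xyz [ 0.041 -0.323 -0.183] a [-0.    0.   -0.23] rows>=3.2
```

View pics/w6b.png

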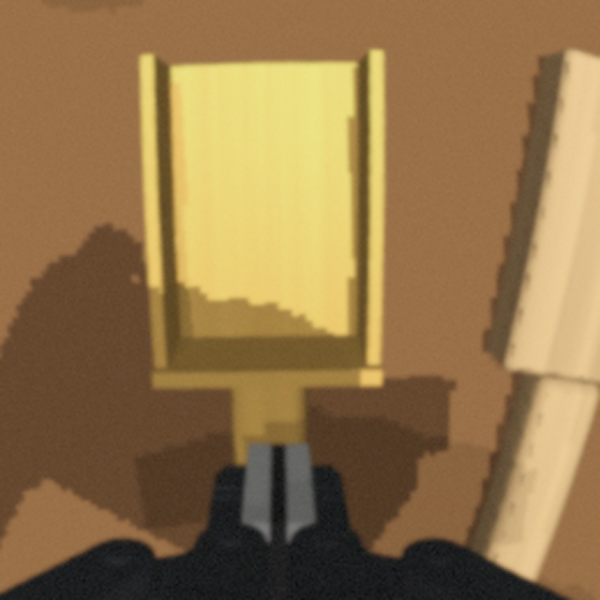

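The fingers closed just above the handle, so the tips sit about 20 mm higher than the reported TCP. I'll reopen, shift 3 mm to the left and go lower, watching the force.

Call:
{"op": "step_arm", "data": {"series": [{"x":0.0,"y":-0.006,"z":-0.03,"ax":0.0,"ay":0.0,"az":0.0,"grip":-0.18},{"x":0.0,"y":-0.006,"z":-0.03,"ax":0.0,"ay":0.0,"az":0.0,"grip":-0.18},{"x":0.0,"y":-0.006,"z":-0.03,"ax":0.0,"ay":0.0,"az":0.0,"grip":-0.18},{"x":0.0,"y":-0.006,"z":-0.03,"ax":0.0,"ay":0.0,"az":0.0,"grip":-0.18},{"x":0.0,"y":-0.006,"z":0.0,"ax":0.0,"ay":0.0,"az":0.0,"grip":-0.18},{"x":0.0,"y":-0.006,"z":0.02,"ax":0.0,"ay":0.0,"az":0.0,"grip":-0.18},{"x":0.0,"y":-0.006,"z":0.025,"ax":0.0,"ay":0.0,"az":0.0,"grip":-0.18},{"x":0.0,"y":-0.006,"z":0.025,"ax":0.0,"ay":0.0,"az":0.0,"grip":-0.18}]}}

```text
time: 8.0
tool_pos: [0.5592, -0.3431, -0.006]
tcp_rot: [-3.139, 0.091, 0.005]
wrist_force: [-0.3, -0.2, -0.5]
width: 0.59
grip_force: 0.0
```

Call:
{"op": "step_arm", "data": {"series": [{"x":0.0,"y":0.0,"z":0.006,"ax":0.0,"ay":0.0,"az":0.0,"grip":-0.18},{"x":0.0,"y":0.0,"z":0.006,"ax":0.0,"ay":0.0,"az":0.0,"grip":-0.18}]}}

```text
time: 8.2
tool_pos: [0.5605, -0.344, -0.0072]
tcp_rot: [-3.14, 0.091, 0.0]
wrist_force: [-0.0, 0.3, 0.1]
width: 0.59
grip_force: 0.0
```

Call:
{"op": "step_arm", "data": {"series": [{"x":0.0,"y":0.0,"z":0.008,"ax":0.0,"ay":0.0,"az":0.0,"grip":-0.18},{"x":0.0,"y":0.0,"z":0.008,"ax":0.0,"ay":0.0,"az":0.0,"grip":-0.18}]}}

```text
time: 8.4
tool_pos: [0.5604, -0.3438, -0.0113]
tcp_rot: [-3.14, 0.091, 0.001]
wrist_force: [-0.2, 0.7, 0.5]
width: 0.593
grip_force: 0.0
```

Call:
{"op": "step_arm", "data": {"series": [{"x":0.0,"y":0.0,"z":0.0,"ax":0.0,"ay":0.0,"az":0.0,"grip":1.0},{"x":0.0,"y":0.0,"z":0.0,"ax":0.0,"ay":0.0,"az":0.0,"grip":1.0},{"x":0.0,"y":0.0,"z":0.0,"ax":0.0,"ay":0.0,"az":0.0,"grip":1.0},{"x":0.0,"y":0.0,"z":0.0,"ax":0.0,"ay":0.0,"az":0.0,"grip":1.0},{"x":0.0,"y":0.0,"z":0.0,"ax":0.0,"ay":0.0,"az":0.0,"grip":1.0}]}}

```text
time: 8.9
tool_pos: [0.5606, -0.344, -0.0109]
tcp_rot: [3.14, -0.091, 0.0]
wrist_force: [-0.3, -0.7, -0.2]
width: 0.002
grip_force: 0.0
```

Call:
{"op": "step_arm", "data": {"series": [{"x":0.0,"y":0.0,"z":-0.01,"ax":0.0,"ay":0.0,"az":0.0,"grip":-0.18},{"x":0.0,"y":0.0,"z":-0.01,"ax":0.0,"ay":0.0,"az":0.0,"grip":-0.18},{"x":0.0,"y":0.0,"z":-0.01,"ax":0.0,"ay":0.0,"az":0.0,"grip":-0.18},{"x":0.0,"y":0.0,"z":-0.01,"ax":0.0,"ay":0.0,"az":0.0,"grip":-0.18},{"x":0.0,"y":0.0,"z":0.02,"ax":0.0,"ay":0.0,"az":0.0,"grip":-0.18},{"x":0.0,"y":0.0,"z":0.04,"ax":0.0,"ay":0.0,"az":0.0,"grip":-0.18},{"x":0.0,"y":0.0,"z":0.042,"ax":0.0,"ay":0.0,"az":0.0,"grip":-0.18},{"x":0.0,"y":0.0,"z":0.042,"ax":0.0,"ay":0.0,"az":0.0,"grip":-0.18}]}}

```text
time: 9.7
tool_pos: [0.5595, -0.3432, -0.0336]
tcp_rot: [-3.139, 0.091, 0.004]
wrist_force: [-0.2, -0.5, -0.1]
width: 0.588
grip_force: 0.0
```

Call:
{"op": "step_arm", "data": {"series": [{"x":0.0,"y":0.0,"z":0.0,"ax":0.0,"ay":0.0,"az":0.0,"grip":1.0},{"x":0.0,"y":0.0,"z":0.0,"ax":0.0,"ay":0.0,"az":0.0,"grip":1.0},{"x":0.0,"y":0.0,"z":0.0,"ax":0.0,"ay":0.0,"az":0.0,"grip":1.0},{"x":0.0,"y":0.0,"z":0.0,"ax":0.0,"ay":0.0,"az":0.0,"grip":1.0},{"x":0.0,"y":0.0,"z":0.0,"ax":0.0,"ay":0.0,"az":0.0,"grip":1.0}]}}

```text
time: 10.2
tool_pos: [0.5611, -0.3443, -0.0314]
tcp_rot: [3.14, -0.09, 0.002]
wrist_force: [0.6, -0.2, 1.9]
width: 0.222
grip_force: 39.7
```

```bash
python3 - <<'E'
from h import *
w=load('w6')
for u,v,z in((154,388,.034),(382,386,.034),(262,62,.004),(145,55,.030),(378,50,.030)):print(px(w,136+u*.4333,40+v*.4333,z,1).round(4))
plan((.5611,-.3443,.07,-3.3),(.591,-.187,.07,3.6),(.591,-.187,-.022,3.6))
E
```

```text
[ 0.5802 -0.3164  0.034 ]
[ 0.5776 -0.3715  0.034 ]
[ 0.658  -0.3468  0.004 ]
[ 0.659  -0.3207  0.03  ]
[ 0.6567 -0.3737  0.03  ]
t 10.2 p [ 0.5611 -0.3443 -0.0314] yaw -3.3 w 0.222 gf 39.7 F [ 0.6 -0.2  1.9] q6 [-0.59  0.44  1.81 -0.    0.89  1.04]
xyz [ 0.     0.    -0.203] a [ 0.001 -0.002 -0.   ] rows>=2.0
xyz [ 0.042 -0.317 -0.203] a [ 0.001 -0.002 -0.23 ] rows>=3.2
xyz [ 0.042 -0.318 -0.019] a [ 0.001 -0.002 -0.23 ] rows>=1.8
```

Call:
{"op": "step_arm", "data": {"series": [{"x":0.0,"y":0.0,"z":-0.1,"ax":0.0,"ay":0.0,"az":0.0,"grip":1.0},{"x":0.0,"y":0.0,"z":-0.203,"ax":0.0,"ay":0.0,"az":0.0,"grip":1.0},{"x":0.0,"y":0.0,"z":-0.22,"ax":0.0,"ay":0.0,"az":0.0,"grip":1.0},{"x":0.042,"y":-0.09,"z":-0.22,"ax":0.0,"ay":0.0,"az":-0.1,"grip":1.0},{"x":0.042,"y":-0.16,"z":-0.22,"ax":0.0,"ay":0.0,"az":-0.2,"grip":1.0},{"x":0.042,"y":-0.23,"z":-0.22,"ax":0.0,"ay":0.0,"az":-0.23,"grip":1.0},{"x":0.042,"y":-0.29,"z":-0.22,"ax":0.0,"ay":0.0,"az":-0.23,"grip":1.0},{"x":0.042,"y":-0.318,"z":-0.22,"ax":0.0,"ay":0.0,"az":-0.23,"grip":1.0},{"x":0.042,"y":-0.318,"z":-0.22,"ax":0.0,"ay":0.0,"az":-0.23,"grip":1.0},{"x":0.042,"y":-0.318,"z":-0.22,"ax":0.0,"ay":0.0,"az":-0.23,"grip":1.0}]}}

```text
time: 11.2
tool_pos: [0.5904, -0.1869, 0.0776]
tcp_rot: [3.139, 0.1, -0.001]
wrist_force: [0.7, -0.7, -1.4]
width: 0.217
grip_force: 39.9
```

```bash
python3 - <<'E'
from h import *
w=cam('wrist','w7');plan((.591,-.187,-.022,3.6))
cv2.imwrite('pics/w7b.png',cv2.resize(w['img'][:,:,::-1],(800,600),interpolation=cv2.INTER_CUBIC))
E
```

```text
t 11.25 p [ 0.5905 -0.1874  0.0777] yaw 3.58 w 0.221 gf 39.9 F [-0.1  0.1 -2.2] q6 [-0.35  0.25  1.84 -0.    1.05  1.16]
xyz [ 0.001 -0.001  0.199] a [ 0.001  0.001 -0.001] rows>=2.0
```

View pics/w7b.png

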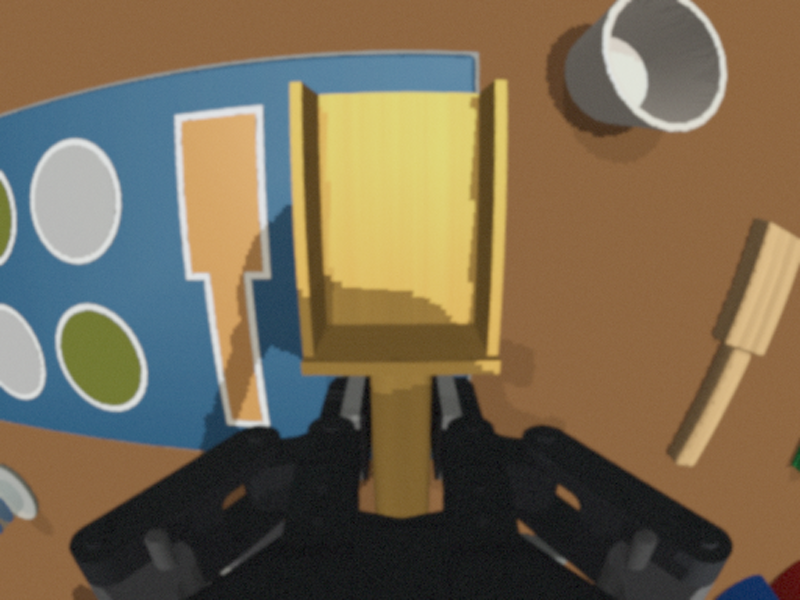

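```bash
python3 - <<'E'
from h import *
w=load('w7');f=lambda u,v,z:px(w,(u+.5)*.64-.5,(v+.5)*.64-.5,z,1).round(4)
print('mp tip',f(219,111,.008),'end',f(248,425,.008),'junc',f(229,277.5,.008),'sA',f(75.5,201,.008),'oB',f(101.5,357,.008),'corner',f(478,53,.008))
print('paddle blade end',f(784,230,.018),'end',f(684,464,.018),'junc',f(740,349,.018))
# scoop in hand: assume underside z = TCP+.0314
z=bot.read_state()['tool_pos'][2]+.0314
print('wall rear',f(302,373,z+.034),f(499,373,z+.034),'front',f(294,82,z+.03),f(502,82,z+.03),'handle end?',z)
E
```

```text
mp tip [ 0.691  -0.0783  0.008 ] end [ 0.4959 -0.0906  0.008 ] junc [ 0.5957 -0.085   0.008 ] sA [0.6411 0.0259 0.008 ] oB [0.5339 0.0183 0.008 ] corner [ 0.7278 -0.2175  0.008 ]
paddle blade end [ 0.6571 -0.4397  0.018 ] end [ 0.476  -0.4057  0.018 ] junc [ 0.5708 -0.4221  0.018 ]
wall rear [ 0.6077 -0.1567  0.1431] [ 0.6112 -0.2112  0.1431] front [ 0.6853 -0.1522  0.1391] [ 0.6885 -0.2046  0.1391] handle end? 0.10912232726037406
```

Call:
{"op": "step_arm", "data": {"series": [{"x":-0.002,"y":0.0,"z":0.09,"ax":0.0,"ay":0.0,"az":0.0,"grip":1.0},{"x":-0.002,"y":0.0,"z":0.16,"ax":0.0,"ay":0.0,"az":0.0,"grip":1.0},{"x":-0.002,"y":0.0,"z":0.19,"ax":0.0,"ay":0.0,"az":0.0,"grip":1.0},{"x":-0.002,"y":0.0,"z":0.2,"ax":0.0,"ay":0.0,"az":0.0,"grip":1.0},{"x":-0.002,"y":0.0,"z":0.202,"ax":0.0,"ay":0.0,"az":0.0,"grip":1.0},{"x":-0.002,"y":0.0,"z":0.202,"ax":0.0,"ay":0.0,"az":0.0,"grip":1.0},{"x":-0.002,"y":0.0,"z":0.202,"ax":0.0,"ay":0.0,"az":0.0,"grip":1.0}]}}

```text
time: 11.95
tool_pos: [0.5911, -0.1873, -0.0216]
tcp_rot: [3.139, 0.098, 0.004]
wrist_force: [0.6, -0.5, -2.1]
width: 0.222
grip_force: 40.0
```

Call:
{"op": "step_arm", "data": {"series": [{"x":0.0,"y":0.0,"z":0.0,"ax":0.0,"ay":0.0,"az":0.0,"grip":0.0},{"x":0.0,"y":0.0,"z":0.0,"ax":0.0,"ay":0.0,"az":0.0,"grip":0.0},{"x":0.0,"y":0.0,"z":0.0,"ax":0.0,"ay":0.0,"az":0.0,"grip":-0.1},{"x":0.0,"y":0.0,"z":-0.1,"ax":0.0,"ay":0.0,"az":0.0,"grip":-0.1},{"x":0.0,"y":0.0,"z":-0.2,"ax":0.0,"ay":0.0,"az":0.0,"grip":-0.1},{"x":0.0,"y":0.0,"z":-0.3,"ax":0.0,"ay":0.0,"az":0.0,"grip":-0.1},{"x":-0.05,"y":0.2,"z":-0.36,"ax":0.0,"ay":0.0,"az":0.3,"grip":-0.1},{"x":-0.1,"y":0.35,"z":-0.36,"ax":0.0,"ay":0.0,"az":0.5,"grip":-0.1},{"x":-0.1,"y":0.4,"z":-0.36,"ax":0.0,"ay":0.0,"az":0.5,"grip":-0.1},{"x":-0.1,"y":0.4,"z":-0.36,"ax":0.0,"ay":0.0,"az":0.5,"grip":-0.1},{"x":-0.1,"y":0.4,"z":-0.36,"ax":0.0,"ay":0.0,"az":0.5,"grip":-0.1},{"x":-0.1,"y":0.4,"z":-0.36,"ax":0.0,"ay":0.0,"az":0.5,"grip":-0.1}]}}

```text
time: 13.15
tool_pos: [0.5518, -0.3912, 0.1573]
tcp_rot: [3.125, -0.317, 0.001]
wrist_force: [-0.6, 0.7, 0.3]
width: 0.551
grip_force: 0.0
```

```bash
python3 - <<'E'
from h import *
w=cam('wrist','w8');plan((.55,-.424,-.03,-11))
cv2.imwrite('pics/w8b.png',cv2.resize(w['img'][:,:,::-1],(800,600),interpolation=cv2.INTER_CUBIC))
E
```

```text
t 13.2 p [ 0.5521 -0.3893  0.1568] yaw -11.5 w 0.545 gf 0.0 F [0.4 0.3 0.8] q6 [-0.65  0.29  1.64  0.    1.21  1.12]
xyz [0.01  0.069 0.374] a [-0.002  0.    -0.017] rows>=3.8
```

View pics/w8b.png

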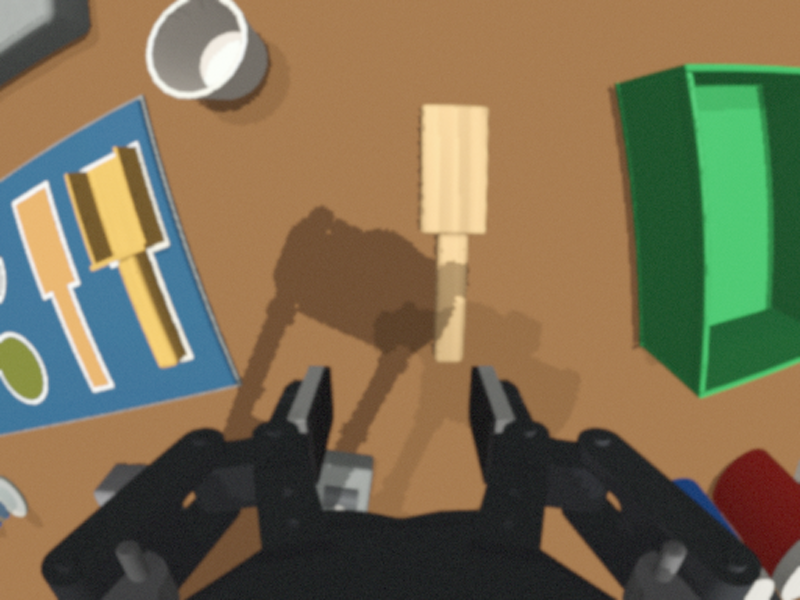

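The scoop lies on its outline. The paddle shows a handle end at (449,360), the junction at (453,235) and the blade end at (455,105).

```bash
python3 - <<'E'
from h import *
w=load('w8');f=lambda u,v,z:px(w,(u+.5)*.64-.5,(v+.5)*.64-.5,z,1)
t,j,e=f(455,105,.018),f(453,235,.018),f(449,360,.014);print(t,j,e)
d=t-e;d/=np.linalg.norm(d);print('yaw',np.degrees(np.arctan2(d[1],d[0])))
g=(t-.11*d+j-.02*d+e+.08*d)/3;print('grip',g)
plan((g[0],g[1],.03,-11.5),(g[0],g[1],-.034,-11.5))
# scoop placed: top and wrist
c=cam('top','t8')
i=c['img'].astype(int)
cv2.imwrite('pics/t8c.png',cv2.resize(c['img'][130:270,195:420,::-1],None,fx=3.5,fy=3.5,interpolation=cv2.INTER_CUBIC))
print('sc wall L,R, tipL,R, end',*[f(u,v,z).round(4) for u,v,z in((92,270,.042),(166,247,.042),(67,174,.038),(128,147,.038),(173,366,.026))])
E
```

```text
[ 0.65610301 -0.4481357   0.018     ] [ 0.56767862 -0.42982125  0.018     ] [ 0.47268532 -0.41095422  0.014     ]
yaw -11.459416823510198
grip [ 0.54915828 -0.42632658  0.01631052]
t 13.2 p [ 0.5521 -0.3893  0.1568] yaw -11.5 w 0.545 gf 0.0 F [0.4 0.3 0.8] q6 [-0.65  0.29  1.64  0.    1.21  1.12]
xyz [0.009 0.074 0.254] a [-0.002  0.     0.   ] rows>=2.6
xyz [0.009 0.074 0.382] a [-0.002  0.     0.   ] rows>=1.3
sc wall L,R, tipL,R, end [ 0.6069 -0.1587  0.042 ] [ 0.6073 -0.2319  0.042 ] [ 0.685  -0.1555  0.038 ] [ 0.6854 -0.2184  0.038 ] [ 0.513  -0.1934  0.026 ]
```

Call:
{"op": "step_arm", "data": {"series": [{"x":0.009,"y":0.074,"z":0.1,"ax":0.0,"ay":0.0,"az":0.0,"grip":-0.18},{"x":0.009,"y":0.074,"z":0.2,"ax":0.0,"ay":0.0,"az":0.0,"grip":-0.18},{"x":0.009,"y":0.074,"z":0.28,"ax":0.0,"ay":0.0,"az":0.0,"grip":-0.18},{"x":0.009,"y":0.074,"z":0.34,"ax":0.0,"ay":0.0,"az":0.0,"grip":-0.18},{"x":0.009,"y":0.074,"z":0.37,"ax":0.0,"ay":0.0,"az":0.0,"grip":-0.18},{"x":0.009,"y":0.074,"z":0.382,"ax":0.0,"ay":0.0,"az":0.0,"grip":-0.18},{"x":0.009,"y":0.074,"z":0.382,"ax":0.0,"ay":0.0,"az":0.0,"grip":-0.18},{"x":0.009,"y":0.074,"z":0.382,"ax":0.0,"ay":0.0,"az":0.0,"grip":-0.18}]}}

```text
time: 14.05
tool_pos: [0.5514, -0.4272, -0.0315]
tcp_rot: [3.124, -0.311, 0.005]
wrist_force: [0.1, 0.4, 0.5]
width: 0.592
grip_force: 0.0
```

Call:
{"op": "step_arm", "data": {"series": [{"x":0.0,"y":0.0,"z":0.0,"ax":0.0,"ay":0.0,"az":0.0,"grip":1.0},{"x":0.0,"y":0.0,"z":0.0,"ax":0.0,"ay":0.0,"az":0.0,"grip":1.0},{"x":0.0,"y":0.0,"z":0.0,"ax":0.0,"ay":0.0,"az":0.0,"grip":1.0},{"x":0.0,"y":0.0,"z":0.0,"ax":0.0,"ay":0.0,"az":0.0,"grip":1.0},{"x":0.0,"y":0.0,"z":0.0,"ax":0.0,"ay":0.0,"az":0.0,"grip":1.0}]}}

```text
time: 14.55
tool_pos: [0.5508, -0.4276, -0.0317]
tcp_rot: [3.124, -0.312, 0.005]
wrist_force: [0.2, 0.3, 7.0]
width: 0.245
grip_force: 40.2
```

```bash
python3 - <<'E'
from h import *
plan((.5508,-.4276,.08,-11.3),(.581,-.087,.08,3.6))
E
```

```text
t 14.55 p [ 0.5508 -0.4276 -0.0317] yaw -11.41 w 0.245 gf 40.2 F [0.2 0.3 7. ] q6 [-0.7   0.5   1.72  0.    0.91  1.07]
xyz [ 0.001  0.    -0.223] a [ 0.003 -0.006 -0.004] rows>=2.2
xyz [-0.075 -0.679 -0.225] a [ 0.004 -0.005 -0.5  ] rows>=6.8
```

Call:
{"op": "step_arm", "data": {"series": [{"x":0.0,"y":0.0,"z":-0.08,"ax":0.0,"ay":0.0,"az":0.0,"grip":1.0},{"x":0.0,"y":0.0,"z":-0.16,"ax":0.0,"ay":0.0,"az":0.0,"grip":1.0},{"x":0.0,"y":0.0,"z":-0.225,"ax":0.0,"ay":0.0,"az":0.0,"grip":1.0},{"x":-0.01,"y":-0.09,"z":-0.225,"ax":0.0,"ay":0.0,"az":-0.07,"grip":1.0},{"x":-0.02,"y":-0.18,"z":-0.225,"ax":0.0,"ay":0.0,"az":-0.14,"grip":1.0},{"x":-0.03,"y":-0.27,"z":-0.225,"ax":0.0,"ay":0.0,"az":-0.21,"grip":1.0},{"x":-0.04,"y":-0.36,"z":-0.225,"ax":0.0,"ay":0.0,"az":-0.28,"grip":1.0},{"x":-0.05,"y":-0.45,"z":-0.225,"ax":0.0,"ay":0.0,"az":-0.35,"grip":1.0},{"x":-0.06,"y":-0.54,"z":-0.225,"ax":0.0,"ay":0.0,"az":-0.42,"grip":1.0},{"x":-0.07,"y":-0.62,"z":-0.225,"ax":0.0,"ay":0.0,"az":-0.5,"grip":1.0},{"x":-0.075,"y":-0.679,"z":-0.225,"ax":0.0,"ay":0.0,"az":-0.5,"grip":1.0},{"x":-0.075,"y":-0.679,"z":-0.225,"ax":0.0,"ay":0.0,"az":-0.5,"grip":1.0}]}}

```text
time: 15.75
tool_pos: [0.5793, -0.0824, 0.0783]
tcp_rot: [-3.138, -0.105, 0.001]
wrist_force: [-0.2, 0.1, -1.9]
width: 0.244
grip_force: 39.7
```

Call:
{"op": "step_arm", "data": {"series": [{"x":0.0,"y":0.0,"z":0.0,"ax":0.0,"ay":0.0,"az":0.0,"grip":1.0}]}}

```text
time: 15.85
tool_pos: [0.5795, -0.0857, 0.0784]
tcp_rot: [3.14, 0.101, -0.001]
wrist_force: [-0.1, -0.8, -2.0]
width: 0.246
grip_force: 39.7
```

```bash
python3 - <<'E'
from h import *
w=cam('wrist','w9');plan((.581,-.087,-.0237,3.6))
z=bot.read_state()['tool_pos'][2]+.0317+.018
print(z)
# woody pixels blob in the held paddle: predicted corners
R=np.array([[np.cos(.0628),-np.sin(.0628)],[np.sin(.0628),np.cos(.0628)]])
g=np.array([.579,-.087])
for a,b in((.11,.023),(.11,-.023),(.02,.023),(.02,-.023)): print((a,b),proj(w,[*(g+R@[a,b]),z],1).round(1))
cv2.imwrite('pics/w9b.png',cv2.resize(w['img'][0:300,56:456,::-1],(800,600),interpolation=cv2.INTER_CUBIC))
E
```

```text
t 15.9 p [ 0.5795 -0.0865  0.0784] yaw 3.62 w 0.238 gf 39.7 F [-0.  -0.5 -1.4] q6 [-0.19  0.19  1.91 -0.    1.04  1.32]
xyz [0.003 0.001 0.204] a [0.001 0.001 0.001] rows>=2.0
0.12808524285755887
(0.11, 0.023) [210.1  28.1]
(0.11, -0.023) [316.3  29.2]
(0.02, 0.023) [214.3 223.5]
(0.02, -0.023) [310.1 223.6]
```

View pics/w9b.png

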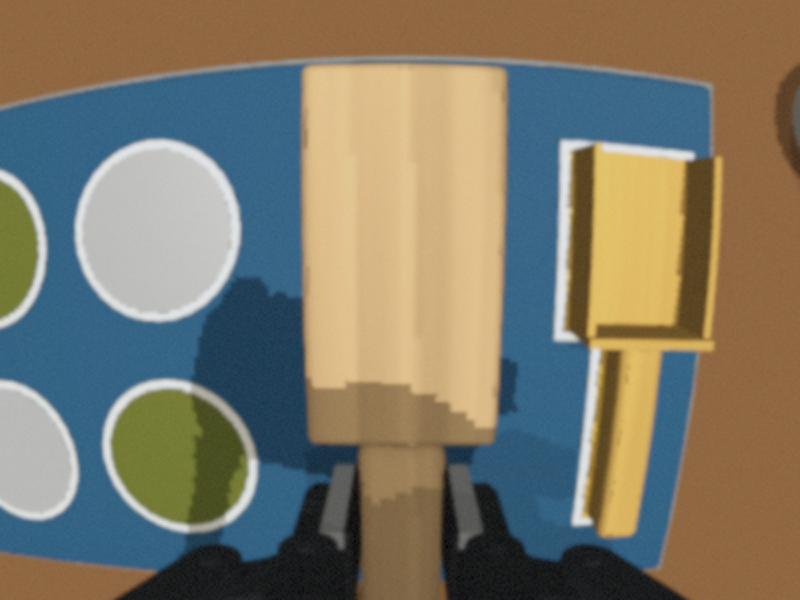

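The paddle hangs square over its outline, with its blade corners within about 2 mm of where I predicted. The scoop sits about 2 mm right of its outline, which is fine.

Call:
{"op": "step_arm", "data": {"series": [{"x":0.004,"y":0.004,"z":0.09,"ax":0.0,"ay":0.0,"az":0.0,"grip":1.0},{"x":0.004,"y":0.004,"z":0.16,"ax":0.0,"ay":0.0,"az":0.0,"grip":1.0},{"x":0.004,"y":0.004,"z":0.19,"ax":0.0,"ay":0.0,"az":0.0,"grip":1.0},{"x":0.004,"y":0.004,"z":0.202,"ax":0.0,"ay":0.0,"az":0.0,"grip":1.0},{"x":0.004,"y":0.004,"z":0.204,"ax":0.0,"ay":0.0,"az":0.0,"grip":1.0},{"x":0.004,"y":0.004,"z":0.204,"ax":0.0,"ay":0.0,"az":0.0,"grip":1.0},{"x":0.004,"y":0.004,"z":0.204,"ax":0.0,"ay":0.0,"az":0.0,"grip":1.0}]}}

```text
time: 16.6
tool_pos: [0.5833, -0.0887, -0.0222]
tcp_rot: [3.139, 0.098, 0.004]
wrist_force: [0.1, 0.6, -0.7]
width: 0.243
grip_force: 39.7
```

Call:
{"op": "step_arm", "data": {"series": [{"x":0.0,"y":0.0,"z":0.0,"ax":0.0,"ay":0.0,"az":0.0,"grip":0.0},{"x":0.0,"y":0.0,"z":0.0,"ax":0.0,"ay":0.0,"az":0.0,"grip":0.0},{"x":0.0,"y":0.0,"z":0.0,"ax":0.0,"ay":0.0,"az":0.0,"grip":-0.1},{"x":0.0,"y":0.0,"z":-0.1,"ax":0.0,"ay":0.0,"az":0.0,"grip":-0.1},{"x":0.0,"y":0.0,"z":-0.2,"ax":0.0,"ay":0.0,"az":0.0,"grip":-0.1},{"x":0.0,"y":0.0,"z":-0.3,"ax":0.0,"ay":0.0,"az":0.0,"grip":-0.1},{"x":0.0,"y":0.0,"z":-0.4,"ax":0.0,"ay":0.0,"az":0.0,"grip":-0.1},{"x":0.0,"y":0.0,"z":-0.46,"ax":0.0,"ay":0.0,"az":0.0,"grip":-0.1},{"x":0.0,"y":0.0,"z":-0.46,"ax":0.0,"ay":0.0,"az":0.0,"grip":-1.0},{"x":0.0,"y":0.0,"z":-0.46,"ax":0.0,"ay":0.0,"az":0.0,"grip":-1.0}]}}

```text
time: 17.6
tool_pos: [0.5825, -0.0881, 0.2076]
tcp_rot: [3.139, 0.099, 0.004]
wrist_force: [-0.5, 1.2, -0.4]
width: 0.867
grip_force: 0.0
```

```bash
python3 - <<'E'
from h import *
plan((.5739,.278,.21,3.6))
E
```

```text
t 17.6 p [ 0.5825 -0.0881  0.2076] yaw 3.61 w 0.867 gf 0.0 F [-0.5  1.2 -0.4] q6 [-0.19  0.09  1.78  0.    1.27  1.32]
xyz [ 0.029 -0.732 -0.005] a [ 0.001 -0.005  0.   ] rows>=7.3
```

Call:
{"op": "step_arm", "data": {"series": [{"x":0.0,"y":-0.1,"z":0.0,"ax":0.0,"ay":0.0,"az":0.0,"grip":-1.0},{"x":0.0,"y":-0.2,"z":0.0,"ax":0.0,"ay":0.0,"az":0.0,"grip":-1.0},{"x":0.01,"y":-0.3,"z":0.0,"ax":0.0,"ay":0.0,"az":0.0,"grip":-1.0},{"x":0.02,"y":-0.4,"z":0.0,"ax":0.0,"ay":0.0,"az":0.0,"grip":-1.0},{"x":0.03,"y":-0.5,"z":0.0,"ax":0.0,"ay":0.0,"az":0.0,"grip":-1.0},{"x":0.03,"y":-0.6,"z":0.0,"ax":0.0,"ay":0.0,"az":0.0,"grip":-1.0},{"x":0.03,"y":-0.68,"z":0.0,"ax":0.0,"ay":0.0,"az":0.0,"grip":-1.0},{"x":0.029,"y":-0.729,"z":0.0,"ax":0.0,"ay":0.0,"az":0.0,"grip":-1.0},{"x":0.029,"y":-0.729,"z":0.0,"ax":0.0,"ay":0.0,"az":0.0,"grip":-1.0},{"x":0.029,"y":-0.729,"z":0.0,"ax":0.0,"ay":0.0,"az":0.0,"grip":-1.0},{"x":0.029,"y":-0.729,"z":0.0,"ax":0.0,"ay":0.0,"az":0.0,"grip":-1.0}]}}

```text
time: 18.7
tool_pos: [0.5728, 0.2753, 0.2049]
tcp_rot: [3.139, 0.098, -0.004]
wrist_force: [0.2, -0.0, 1.1]
width: 1.004
grip_force: 0.0
```

```bash
python3 - <<'E'
from h import *
w=cam('wrist','w10');t=cam('top','t10');s=cam('scene','s10');plan((.574,.2765,.02,3.6))
def blob(c,f,lo,hi,sel,nm):
    h=cv2.cvtColor(c['img'],cv2.COLOR_RGB2HSV);m=cv2.inRange(h,lo,hi)
    n,_,st,ce=cv2.connectedComponentsWithStats(m)
    for k in range(1,n):
        if st[k,4]>60: print(nm,ce[k].round(1),st[k].tolist(),px(c,*ce[k],sel,f)[:2].round(4))
blob(w,1,(28,90,60),(45,255,255),.115,'olive w');blob(t,0,(28,90,60),(45,255,255),.115,'olive t')
blob(w,1,(0,0,170),(179,40,255),.115,'white w')
for X in((.574,.2765,.115),(.462,.388,.115)):print(proj(w,X,1).round(1),proj(s,X).round(1))
E
```

```text
t 18.85 p [0.5736 0.2753 0.2061] yaw 3.5 w 1.0 gf 0.0 F [-0.1 -1.4  0.2] q6 [ 0.41  0.18  1.67 -0.    1.28  1.92]
xyz [ 0.001 -0.003  0.372] a [ 0.001  0.001 -0.003] rows>=3.7
olive w [368.6 123.4] [345, 98, 48, 52, 1917] [0.6384 0.1747]
olive w [251.4 177.3] [221, 138, 62, 73, 3187] [0.5782 0.2818]
olive w [421.6 200.4] [403, 179, 38, 44, 1226] [0.5655 0.0986]
olive t [320.8 162.7] [313, 149, 16, 23, 75] [ 0.6189 -0.1659]
olive t [221.4 165.8] [211, 155, 22, 22, 380] [0.6121 0.1197]
olive t [168.  178.8] [160, 169, 16, 21, 235] [0.5754 0.2713]
olive t [256.  198.3] [245, 187, 23, 23, 248] [0.5173 0.0216]
white w [54.4 33.2] [18, 0, 79, 83, 4751] [0.725  0.4983]
white w [209.6  44.9] [186, 19, 35, 52, 257] [0.6989 0.3265]
white w [367.2 123.3] [340, 93, 57, 62, 735] [0.6383 0.1762]
white w [429.9 127.8] [407, 99, 47, 58, 2115] [0.6432 0.1045]
white w [470.6 167.6] [462, 104, 18, 122, 400] [0.6076 0.0371]
white w [508.9 148.3] [505, 123, 7, 45, 133] [ 0.6382 -0.0257]
white w [ 93.  202.6] [82, 168, 23, 68, 1216] [0.5412 0.4504]
white w [506.5 197. ] [501, 171, 11, 48, 131] [ 0.577  -0.0423]
white w [362.2 201.2] [335, 174, 55, 56, 2377] [0.561  0.1697]
white w [420.7 199.6] [399, 174, 46, 53, 537] [0.5664 0.1001]
white w [130.6 260.6] [123, 250, 22, 26, 252] [0.4749 0.4117]
white w [296.7 293.2] [277, 282, 41, 29, 645] [0.4481 0.2237]
white w [464.  293.5] [452, 287, 20, 22, 112] [ 0.4336 -0.0221]
[256.8 181.9] [312.8 155.9]
[151.2 272.7] [305.9 127.7]
```

Call:
{"op": "step_arm", "data": {"series": [{"x":0.005,"y":-0.006,"z":0.1,"ax":0.0,"ay":0.0,"az":0.0,"grip":-1.0},{"x":0.005,"y":-0.006,"z":0.2,"ax":0.0,"ay":0.0,"az":0.0,"grip":-1.0},{"x":0.005,"y":-0.006,"z":0.28,"ax":0.0,"ay":0.0,"az":0.0,"grip":-1.0},{"x":0.005,"y":-0.006,"z":0.34,"ax":0.0,"ay":0.0,"az":0.0,"grip":-1.0},{"x":0.005,"y":-0.006,"z":0.365,"ax":0.0,"ay":0.0,"az":0.0,"grip":-1.0},{"x":0.005,"y":-0.006,"z":0.365,"ax":0.0,"ay":0.0,"az":0.0,"grip":-1.0},{"x":0.005,"y":-0.006,"z":0.365,"ax":0.0,"ay":0.0,"az":0.0,"grip":1.0},{"x":0.005,"y":-0.006,"z":0.365,"ax":0.0,"ay":0.0,"az":0.0,"grip":1.0},{"x":0.005,"y":-0.006,"z":0.365,"ax":0.0,"ay":0.0,"az":0.0,"grip":1.0},{"x":0.005,"y":-0.006,"z":0.365,"ax":0.0,"ay":0.0,"az":0.0,"grip":1.0},{"x":0.005,"y":-0.006,"z":0.365,"ax":0.0,"ay":0.0,"az":0.0,"grip":1.0}]}}

```text
time: 19.95
tool_pos: [0.5782, 0.2806, 0.027]
tcp_rot: [-3.138, -0.099, -0.008]
wrist_force: [0.6, 0.1, 6.4]
width: 0.691
grip_force: 43.9
```

```bash
python3 - <<'E'
from h import *
w=load('w10')
for n,u,v in(('oA',368.6,123.4),('oB',421.6,200.4),('sA',429.9,127.8),('sB',362.2,201.2)):print(n,px(w,u,v,.008,1).round(4))
plan((.577,.2785,.1,3.6),(.636,.126,.1,3.6))
E
```

```text
oA [0.6342 0.1322 0.008 ]
oB [0.5324 0.0258 0.008 ]
sA [0.6409 0.034  0.008 ]
sB [0.526  0.1251 0.008 ]
t 19.95 p [0.5782 0.2806 0.027 ] yaw 3.6 w 0.691 gf 43.9 F [0.6 0.1 6.4] q6 [ 0.41  0.34  1.82 -0.    0.97  1.92]
xyz [-0.002  0.004 -0.146] a [-0.003 -0.01   0.   ] rows>=1.5
xyz [ 0.097  0.316 -0.146] a [-0.003 -0.01   0.   ] rows>=3.3
```

Call:
{"op": "step_arm", "data": {"series": [{"x":0.0,"y":0.0,"z":-0.08,"ax":0.0,"ay":0.0,"az":0.0,"grip":1.0},{"x":0.0,"y":0.0,"z":-0.15,"ax":0.0,"ay":0.0,"az":0.0,"grip":1.0},{"x":0.04,"y":0.08,"z":-0.15,"ax":0.0,"ay":0.0,"az":0.0,"grip":1.0},{"x":0.07,"y":0.16,"z":-0.15,"ax":0.0,"ay":0.0,"az":0.0,"grip":1.0},{"x":0.09,"y":0.24,"z":-0.15,"ax":0.0,"ay":0.0,"az":0.0,"grip":1.0},{"x":0.099,"y":0.3,"z":-0.15,"ax":0.0,"ay":0.0,"az":0.0,"grip":1.0},{"x":0.099,"y":0.313,"z":-0.15,"ax":0.0,"ay":0.0,"az":0.0,"grip":1.0},{"x":0.099,"y":0.313,"z":-0.15,"ax":0.0,"ay":0.0,"az":0.0,"grip":1.0},{"x":0.099,"y":0.313,"z":-0.15,"ax":0.0,"ay":0.0,"az":0.0,"grip":1.0},{"x":0.099,"y":0.313,"z":-0.15,"ax":0.0,"ay":0.0,"az":0.0,"grip":1.0}]}}

```text
time: 20.95
tool_pos: [0.6346, 0.1281, 0.0989]
tcp_rot: [-3.139, -0.101, 0.0]
wrist_force: [0.7, -0.1, -3.5]
width: 0.694
grip_force: 45.1
```

```bash
python3 - <<'E'
from h import *
w=cam('wrist','w11');t=cam('top','t11');plan((.637,.128,.035,3.6))
p=bot.read_state()['tool_pos'];zt=p[2]-.027+.115
def blob(c,f,z,a):
    h=cv2.cvtColor(c['img'],cv2.COLOR_RGB2HSV);m=cv2.inRange(h,(28,90,60),(45,255,255))
    n,_,st,ce=cv2.connectedComponentsWithStats(m)
    for k in range(1,n):
        if st[k,4]>a: print(ce[k].round(1),st[k].tolist(),px(c,*ce[k],z,f)[:2].round(4),px(c,*ce[k],.008,f)[:2].round(4))
print(zt);blob(w,1,zt,100);print('top');blob(t,0,zt,60)
print(proj(w,[p[0],p[1],zt],1),[proj(w,[p[0]+.03,p[1],zt],1)])
E
```

```text
t 21.05 p [0.6347 0.1281 0.099 ] yaw 3.7 w 0.687 gf 45.1 F [ 0.  -0.5 -3.2] q6 [0.16 0.28 1.76 0.   1.1  1.67]
xyz [0.005 0.001 0.128] a [-0.     0.     0.003] rows>=1.3
0.18695681850635043
[255.9 194.6] [197, 147, 120, 112, 6023] [0.6808 0.1328] [0.623  0.1295]
[256.  290.5] [185, 245, 143, 88, 9595] [0.643  0.1303] [0.5112 0.1223]
[361.2 264. ] [345, 251, 30, 33, 534] [0.656  0.0917] [0.5498 0.0082]
top
[216.7 159.9] [207, 156, 21, 8, 81] [0.6125 0.1269] [0.6548 0.1431]
[256.7 198.1] [246, 187, 22, 23, 360] [0.5084 0.0208] [0.5322 0.0181]
[260.24139035 307.45480524] [array([266.39102923, 240.05767004])]
```

Call:
{"op": "step_arm", "data": {"series": [{"x":0.006,"y":0.003,"z":0.06,"ax":0.0,"ay":0.0,"az":0.0,"grip":1.0},{"x":0.006,"y":0.003,"z":0.11,"ax":0.0,"ay":0.0,"az":0.0,"grip":1.0},{"x":0.006,"y":0.003,"z":0.125,"ax":0.0,"ay":0.0,"az":0.0,"grip":1.0},{"x":0.006,"y":0.003,"z":0.128,"ax":0.0,"ay":0.0,"az":0.0,"grip":1.0},{"x":0.006,"y":0.003,"z":0.128,"ax":0.0,"ay":0.0,"az":0.0,"grip":1.0},{"x":0.006,"y":0.003,"z":0.128,"ax":0.0,"ay":0.0,"az":0.0,"grip":1.0}]}}

```text
time: 21.65
tool_pos: [0.6383, 0.1259, 0.0354]
tcp_rot: [-3.14, -0.099, -0.001]
wrist_force: [0.5, 0.7, -4.0]
width: 0.693
grip_force: 45.1
```

Call:
{"op": "step_arm", "data": {"series": [{"x":0.0,"y":0.0,"z":0.0,"ax":0.0,"ay":0.0,"az":0.0,"grip":-0.8},{"x":0.0,"y":0.0,"z":0.0,"ax":0.0,"ay":0.0,"az":0.0,"grip":-1.0},{"x":0.0,"y":0.0,"z":0.0,"ax":0.0,"ay":0.0,"az":0.0,"grip":-1.0},{"x":0.0,"y":0.0,"z":-0.08,"ax":0.0,"ay":0.0,"az":0.0,"grip":-1.0},{"x":0.0,"y":0.0,"z":-0.16,"ax":0.0,"ay":0.0,"az":0.0,"grip":-1.0},{"x":0.0,"y":0.0,"z":-0.26,"ax":0.0,"ay":0.0,"az":0.0,"grip":-1.0},{"x":0.0,"y":0.0,"z":-0.36,"ax":0.0,"ay":0.0,"az":0.0,"grip":-1.0},{"x":0.0,"y":0.0,"z":-0.36,"ax":0.0,"ay":0.0,"az":0.0,"grip":-1.0},{"x":0.0,"y":0.0,"z":-0.36,"ax":0.0,"ay":0.0,"az":0.0,"grip":-1.0}]}}

```text
time: 22.55
tool_pos: [0.6399, 0.1256, 0.2184]
tcp_rot: [-3.139, -0.098, -0.009]
wrist_force: [-0.3, 0.4, -0.5]
width: 1.002
grip_force: 0.0
```

```bash
python3 - <<'E'
from h import *
plan((.43,.388,.21,3.6))
E
```

```text
t 22.55 p [0.6399 0.1256 0.2184] yaw 3.59 w 1.002 gf 0.0 F [-0.3  0.4 -0.5] q6 [0.16 0.2  1.63 0.   1.3  1.66]
xyz [-0.386 -0.55   0.015] a [-0.001 -0.011 -0.   ] rows>=6.7
```

Call:
{"op": "step_arm", "data": {"series": [{"x":-0.06,"y":-0.08,"z":0.0,"ax":0.0,"ay":0.0,"az":0.0,"grip":-1.0},{"x":-0.12,"y":-0.16,"z":0.0,"ax":0.0,"ay":0.0,"az":0.0,"grip":-1.0},{"x":-0.18,"y":-0.24,"z":0.0,"ax":0.0,"ay":0.0,"az":0.0,"grip":-1.0},{"x":-0.23,"y":-0.32,"z":0.0,"ax":0.0,"ay":0.0,"az":0.0,"grip":-1.0},{"x":-0.28,"y":-0.4,"z":0.0,"ax":0.0,"ay":0.0,"az":0.0,"grip":-1.0},{"x":-0.33,"y":-0.48,"z":0.0,"ax":0.0,"ay":0.0,"az":0.0,"grip":-1.0},{"x":-0.38,"y":-0.54,"z":0.0,"ax":0.0,"ay":0.0,"az":0.0,"grip":-1.0},{"x":-0.386,"y":-0.55,"z":0.0,"ax":0.0,"ay":0.0,"az":0.0,"grip":-1.0},{"x":-0.386,"y":-0.55,"z":0.0,"ax":0.0,"ay":0.0,"az":0.0,"grip":-1.0},{"x":-0.386,"y":-0.55,"z":0.0,"ax":0.0,"ay":0.0,"az":0.0,"grip":-1.0},{"x":-0.386,"y":-0.55,"z":0.0,"ax":0.0,"ay":0.0,"az":0.0,"grip":-1.0}]}}

```text
time: 23.65
tool_pos: [0.4289, 0.3865, 0.2143]
tcp_rot: [3.139, 0.096, -0.001]
wrist_force: [-0.4, 0.1, -0.4]
width: 1.001
grip_force: 0.0
```

```bash
python3 - <<'E'
from h import *
w=cam('wrist','w12');t=cam('top','t12');s=cam('scene','s12');plan((.461,.389,.027,3.6))
def blob(c,f,z,lo,hi,a,nm):
    h=cv2.cvtColor(c['img'],cv2.COLOR_RGB2HSV);m=cv2.inRange(h,lo,hi)
    n,_,st,ce=cv2.connectedComponentsWithStats(m)
    for k in range(1,n):
        if st[k,4]>a: print(nm,ce[k].round(1),st[k].tolist(),px(c,*ce[k],z,f)[:2].round(4),px(c,*ce[k],.123,f)[:2].round(4))
blob(w,1,.115,(0,0,150),(179,40,255),200,'white')
blob(w,1,.115,(28,90,60),(45,255,255),200,'olive w');blob(t,0,.008,(28,90,60),(45,255,255),60,'olive t')
blob(s,0,.008,(28,90,60),(45,255,255),60,'olive s')
print(proj(w,[.461,.389,.115],1),proj(w,[.636,.128,.123],1),proj(s,[.636,.128,.123]),proj(s,[.461,.389,.115]))
cv2.imwrite('pics/w12b.png',cv2.resize(w['img'][:,:,::-1],(800,600),interpolation=cv2.INTER_CUBIC))
E
```

```text
t 23.8 p [0.4291 0.3868 0.2148] yaw 3.49 w 0.997 gf 0.0 F [ 0.1 -0.3  0.1] q6 [ 0.69  0.07  1.79 -0.    1.29  2.2 ]
xyz [ 0.064 -0.001  0.376] a [ 0.     0.    -0.004] rows>=3.8
white [431.9  40.3] [418, 12, 41, 55, 398] [0.593  0.2156] [0.5905 0.2207]
white [ 19.3 144.5] [0, 37, 50, 193, 6785] [0.4594 0.6749] [0.4607 0.6668]
white [489.2  63.6] [471, 51, 34, 26, 589] [0.5885 0.1287] [0.5861 0.1363]
white [163.7 101.1] [146, 61, 37, 81, 2201] [0.5026 0.4811] [0.5027 0.4786]
white [438.9 111. ] [417, 83, 45, 57, 1949] [0.5186 0.2002] [0.5182 0.2057]
white [484.4 117.2] [468, 92, 35, 52, 442] [0.5237 0.1299] [0.5232 0.1374]
white [250.8 147.5] [220, 114, 63, 66, 3148] [0.4611 0.3953] [0.4624 0.3953]
white [376.  212.1] [359, 195, 41, 42, 853] [0.4027 0.2587] [0.4057 0.2625]
white [436.  273.6] [420, 259, 30, 29, 512] [0.3213 0.1492] [0.3265 0.1562]
olive w [491.1  28.5] [474, 5, 35, 48, 1239] [0.6335 0.1261] [0.6299 0.1337]
olive w [431.7  36.1] [422, 17, 31, 45, 360] [0.5977 0.2161] [0.5951 0.2211]
olive w [485.3 117.5] [472, 97, 28, 42, 900] [0.5237 0.1282] [0.5232 0.1358]
olive t [219.5 159.1] [210, 148, 23, 29, 359] [0.6574 0.1342] [0.63   0.1247]
olive t [255.9 198.1] [245, 187, 23, 23, 334] [0.532  0.0204] [0.5167 0.022 ]
olive s [298. 188.] [289, 181, 19, 15, 230] [0.5671 0.2207] [0.6364 0.1192]
olive s [297.6 210.7] [286, 199, 22, 23, 345] [0.6305 0.1375] [0.6916 0.0468]
olive s [249.  215.8] [238, 208, 23, 17, 293] [0.5318 0.0189] [ 0.6056 -0.0565]
[257.43369217 148.01266111] [494.23227601  25.16595354] [299.79063305 186.36395794] [305.83302881 127.42590977]
```

Call:
{"op": "step_arm", "data": {"series": [{"x":0.064,"y":-0.01,"z":0.05,"ax":0.0,"ay":0.0,"az":0.0,"grip":-1.0},{"x":0.064,"y":-0.01,"z":0.14,"ax":0.0,"ay":0.0,"az":0.0,"grip":-1.0},{"x":0.064,"y":-0.01,"z":0.24,"ax":0.0,"ay":0.0,"az":0.0,"grip":-1.0},{"x":0.064,"y":-0.01,"z":0.32,"ax":0.0,"ay":0.0,"az":0.0,"grip":-1.0},{"x":0.064,"y":-0.01,"z":0.376,"ax":0.0,"ay":0.0,"az":0.0,"grip":-1.0},{"x":0.064,"y":-0.01,"z":0.376,"ax":0.0,"ay":0.0,"az":0.0,"grip":-1.0},{"x":0.064,"y":-0.01,"z":0.376,"ax":0.0,"ay":0.0,"az":0.0,"grip":1.0},{"x":0.064,"y":-0.01,"z":0.376,"ax":0.0,"ay":0.0,"az":0.0,"grip":1.0},{"x":0.064,"y":-0.01,"z":0.376,"ax":0.0,"ay":0.0,"az":0.0,"grip":1.0},{"x":0.064,"y":-0.01,"z":0.376,"ax":0.0,"ay":0.0,"az":0.0,"grip":1.0},{"x":0.064,"y":-0.01,"z":0.376,"ax":0.0,"ay":0.0,"az":0.0,"grip":1.0}]}}

```text
time: 24.9
tool_pos: [0.4618, 0.3959, 0.0296]
tcp_rot: [-3.138, -0.099, -0.006]
wrist_force: [1.8, -1.5, 7.2]
width: 0.693
grip_force: 43.9
```

```bash
python3 - <<'E'
from h import *
p=bot.read_state()['tool_pos'];plan((p[0],p[1],.175,3.6),(.526,.119,.175,3.6))
E
```

```text
t 24.9 p [0.4618 0.3959 0.0296] yaw 3.6 w 0.693 gf 43.9 F [ 1.8 -1.5  7.2] q6 [ 0.67  0.28  1.9  -0.    0.95  2.18]
xyz [ 0.001 -0.001 -0.291] a [-0.004 -0.008  0.   ] rows>=2.9
xyz [ 0.095  0.56  -0.292] a [-0.004 -0.008  0.   ] rows>=5.7
```

Call:
{"op": "step_arm", "data": {"series": [{"x":0.0,"y":0.0,"z":-0.09,"ax":0.0,"ay":0.0,"az":0.0,"grip":1.0},{"x":0.0,"y":0.0,"z":-0.18,"ax":0.0,"ay":0.0,"az":0.0,"grip":1.0},{"x":0.0,"y":0.0,"z":-0.27,"ax":0.0,"ay":0.0,"az":0.0,"grip":1.0},{"x":0.02,"y":0.08,"z":-0.292,"ax":0.0,"ay":0.0,"az":0.0,"grip":1.0},{"x":0.04,"y":0.17,"z":-0.292,"ax":0.0,"ay":0.0,"az":0.0,"grip":1.0},{"x":0.06,"y":0.26,"z":-0.292,"ax":0.0,"ay":0.0,"az":0.0,"grip":1.0},{"x":0.08,"y":0.35,"z":-0.292,"ax":0.0,"ay":0.0,"az":0.0,"grip":1.0},{"x":0.09,"y":0.44,"z":-0.292,"ax":0.0,"ay":0.0,"az":0.0,"grip":1.0},{"x":0.096,"y":0.52,"z":-0.292,"ax":0.0,"ay":0.0,"az":0.0,"grip":1.0},{"x":0.096,"y":0.56,"z":-0.292,"ax":0.0,"ay":0.0,"az":0.0,"grip":1.0},{"x":0.096,"y":0.56,"z":-0.292,"ax":0.0,"ay":0.0,"az":0.0,"grip":1.0},{"x":0.096,"y":0.56,"z":-0.292,"ax":0.0,"ay":0.0,"az":0.0,"grip":1.0}]}}

```text
time: 26.1
tool_pos: [0.5249, 0.1183, 0.1728]
tcp_rot: [-3.139, -0.096, 0.001]
wrist_force: [0.4, -0.1, -3.3]
width: 0.693
grip_force: 45.2
```

Call:
{"op": "step_arm", "data": {"series": [{"x":0.0,"y":0.0,"z":0.0,"ax":0.0,"ay":0.0,"az":0.0,"grip":1.0}]}}

```text
time: 26.2
tool_pos: [0.525, 0.1192, 0.1729]
tcp_rot: [-3.139, -0.1, 0.0]
wrist_force: [0.7, 0.5, -3.0]
width: 0.695
grip_force: 45.2
```

```bash
python3 - <<'E'
from h import *
w=cam('wrist','w13');plan((.526,.1195,.038,3.6))
p=bot.read_state()['tool_pos'];zt=p[2]-.0296+.115
h=cv2.cvtColor(w['img'],cv2.COLOR_RGB2HSV)
n,_,st,ce=cv2.connectedComponentsWithStats(cv2.inRange(h,(0,0,130),(179,50,255)))
for k in range(1,n):
    if st[k,4]>1500: print(ce[k].round(1),st[k].tolist())
print('TCPlid',proj(w,[p[0],p[1],zt],1),'front',proj(w,[p[0]+.03,p[1]+.002,zt],1),zt)
n,_,st,ce=cv2.connectedComponentsWithStats(cv2.inRange(h,(28,90,60),(45,255,255)))
for k in range(1,n):
    if st[k,4]>300: print('ol',ce[k].round(1),st[k].tolist(),px(w,*ce[k],.123,1).round(4))
print(proj(w,[.636,.128,.123],1))
E
```

```text
t 26.25 p [0.525  0.1194 0.1729] yaw 3.67 w 0.695 gf 45.2 F [-0.3  0.2 -3.4] q6 [0.18 0.02 1.92 0.   1.21 1.68]
xyz [ 0.002 -0.     0.27 ] a [-0.001  0.     0.002] rows>=2.7
[338.8  76. ] [305, 42, 68, 69, 3699]
[254.4 157.6] [221, 132, 77, 68, 2682]
[253.  284.5] [186, 240, 140, 91, 8218]
TCPlid [259.70580782 303.4129865 ] front [259.90052707 236.51755035] 0.25827297393045573
ol [256.5  63.3] [219, 26, 77, 77, 4372] [0.6305 0.1275 0.123 ]
ol [336.1 166.1] [309, 139, 55, 55, 2370] [0.555  0.0582 0.123 ]
[256.25113451  56.31672012]
```

Call:
{"op": "step_arm", "data": {"series": [{"x":0.005,"y":0.0,"z":0.08,"ax":0.0,"ay":0.0,"az":0.0,"grip":1.0},{"x":0.005,"y":0.0,"z":0.16,"ax":0.0,"ay":0.0,"az":0.0,"grip":1.0},{"x":0.005,"y":0.0,"z":0.22,"ax":0.0,"ay":0.0,"az":0.0,"grip":1.0},{"x":0.005,"y":0.0,"z":0.255,"ax":0.0,"ay":0.0,"az":0.0,"grip":1.0},{"x":0.005,"y":0.0,"z":0.268,"ax":0.0,"ay":0.0,"az":0.0,"grip":1.0},{"x":0.005,"y":0.0,"z":0.271,"ax":0.0,"ay":0.0,"az":0.0,"grip":1.0},{"x":0.005,"y":0.0,"z":0.271,"ax":0.0,"ay":0.0,"az":0.0,"grip":1.0},{"x":0.005,"y":0.0,"z":0.271,"ax":0.0,"ay":0.0,"az":0.0,"grip":1.0}]}}

```text
time: 27.05
tool_pos: [0.5285, 0.1191, 0.0382]
tcp_rot: [-3.14, -0.1, -0.002]
wrist_force: [-0.2, -0.1, -3.9]
width: 0.695
grip_force: 44.0
```

Call:
{"op": "step_arm", "data": {"series": [{"x":0.0,"y":0.0,"z":0.0,"ax":0.0,"ay":0.0,"az":0.0,"grip":-0.8},{"x":0.0,"y":0.0,"z":0.0,"ax":0.0,"ay":0.0,"az":0.0,"grip":-1.0},{"x":0.0,"y":0.0,"z":0.0,"ax":0.0,"ay":0.0,"az":0.0,"grip":-1.0},{"x":0.0,"y":0.0,"z":-0.08,"ax":0.0,"ay":0.0,"az":0.0,"grip":-1.0},{"x":0.0,"y":0.0,"z":-0.16,"ax":0.0,"ay":0.0,"az":0.0,"grip":-1.0},{"x":0.0,"y":0.0,"z":-0.26,"ax":0.0,"ay":0.0,"az":0.0,"grip":-1.0},{"x":0.0,"y":0.0,"z":-0.3,"ax":0.0,"ay":0.0,"az":0.0,"grip":1.0},{"x":0.0,"y":0.0,"z":-0.3,"ax":0.0,"ay":0.0,"az":0.0,"grip":1.0}]}}

```text
time: 27.85
tool_pos: [0.5315, 0.1191, 0.1932]
tcp_rot: [-3.139, -0.098, -0.016]
wrist_force: [0.2, -0.1, 0.2]
width: 0.687
grip_force: 0.0
```

```bash
python3 - <<'E'
from h import *
plan((.45,-.30,.19,-8),(.29,-.271,.19,-20))
E
```

```text
t 27.85 p [0.5315 0.1191 0.1932] yaw 3.59 w 0.687 gf 0.0 F [ 0.2 -0.1  0.2] q6 [0.17 0.01 1.89 0.   1.23 1.68]
xyz [-0.215  0.826  0.003] a [-0.004 -0.019  0.386] rows>=8.5
xyz [-0.531  0.748  0.   ] a [-0.006 -0.019  0.786] rows>=3.3
```

Call:
{"op": "step_arm", "data": {"series": [{"x":-0.05,"y":0.09,"z":0.0,"ax":0.0,"ay":0.0,"az":0.05,"grip":1.0},{"x":-0.1,"y":0.17,"z":0.0,"ax":0.0,"ay":0.0,"az":0.1,"grip":1.0},{"x":-0.15,"y":0.25,"z":0.0,"ax":0.0,"ay":0.0,"az":0.2,"grip":1.0},{"x":-0.19,"y":0.33,"z":0.0,"ax":0.0,"ay":0.0,"az":0.3,"grip":1.0},{"x":-0.23,"y":0.41,"z":0.0,"ax":0.0,"ay":0.0,"az":0.4,"grip":1.0},{"x":-0.28,"y":0.48,"z":0.0,"ax":0.0,"ay":0.0,"az":0.5,"grip":1.0},{"x":-0.34,"y":0.55,"z":0.0,"ax":0.0,"ay":0.0,"az":0.6,"grip":1.0},{"x":-0.4,"y":0.62,"z":0.0,"ax":0.0,"ay":0.0,"az":0.7,"grip":1.0},{"x":-0.46,"y":0.68,"z":0.0,"ax":0.0,"ay":0.0,"az":0.786,"grip":1.0},{"x":-0.53,"y":0.74,"z":0.0,"ax":0.0,"ay":0.0,"az":0.786,"grip":1.0},{"x":-0.538,"y":0.748,"z":0.0,"ax":0.0,"ay":0.0,"az":0.786,"grip":1.0},{"x":-0.538,"y":0.748,"z":0.0,"ax":0.0,"ay":0.0,"az":0.786,"grip":1.0}]}}

```text
time: 29.05
tool_pos: [0.2815, -0.2719, 0.1863]
tcp_rot: [-3.091, 0.551, 0.002]
wrist_force: [0.6, 0.1, 0.4]
width: 0.001
grip_force: 0.0
```

Call:
{"op": "step_arm", "data": {"series": [{"x":0.0,"y":0.0,"z":0.0,"ax":0.0,"ay":0.0,"az":0.0,"grip":1.0},{"x":0.0,"y":0.0,"z":0.0,"ax":0.0,"ay":0.0,"az":0.0,"grip":1.0}]}}

```text
time: 29.25
tool_pos: [0.2836, -0.2706, 0.187]
tcp_rot: [-3.094, 0.542, 0.001]
wrist_force: [0.4, 0.7, 0.1]
width: -0.005
grip_force: 0.0
```

```bash
python3 - <<'E'
from h import *
plan((.285,-.27,.19,-20),(.285,-.27,.02,-20))
t=cam('top','t14');s=cam('scene','s14')
a=cv2.resize(t['img'][130:270,195:395,::-1],(800,560),interpolation=cv2.INTER_CUBIC)
b=cv2.resize(s['img'][170:310,160:340,::-1],(400,311),interpolation=cv2.INTER_CUBIC)
def P(X):
    q=proj(t,X);return (q-[195,130])*4+1.5
def S(X): return (proj(s,X)-[160,170])*400/180
for n,X,z in(('ol',(.636,.128),.123),('si',(.526,.1195),.123),('mps tip',(.687,-.0795),.026),('mpgrip',(.579,-.087),.026),('mstip',(.688,-.180),.038),('msgrip',(.5885,-.1862),.032)):
    print(n,P((*X,z)).round(0),(S((*X,z))).round(0))
cv2.imwrite('pics/f1.png',a);cv2.imwrite('pics/f1s.png',b)
c=np.zeros((600,800,3),np.uint8);c[:364,:520]=cv2.resize(a,(520,364));c[364:600,:303]=cv2.resize(b,(303,236));
# better: stack
A=cv2.resize(t['img'][130:225,200:340,::-1],(560,380),interpolation=cv2.INTER_CUBIC)
cv2.imwrite('pics/f1.png',a)
E
```

```text
t 29.25 p [ 0.2836 -0.2706  0.187 ] yaw -19.86 w -0.005 gf 0.0 F [0.4 0.7 0.1] q6 [-0.83 -0.3   2.16  0.    1.27  1.09]
xyz [ 0.002 -0.002 -0.006] a [-0.002  0.001  0.005] rows>=0.1
xyz [ 0.002 -0.002  0.334] a [-0.002  0.001  0.005] rows>=3.4
ol [ 95. 109.] [311.  36.]
si [106. 262.] [243.   3.]
mps tip [371.  73.] [234. 198.]
mpgrip [384. 209.] [168. 155.]
mstip [502.  67.] [178. 244.]
msgrip [513. 195.] [117. 203.]
```

View pics/f1.png

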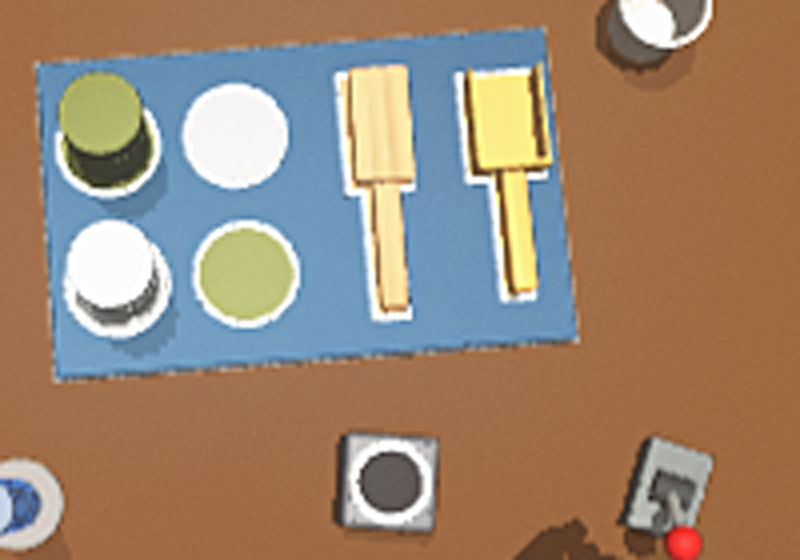

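All four items sit on their marks (within about 5 mm), and the lever is still off with its ball at (684,542). Now I'll throw it back on from the robot's side.

Call:
{"op": "step_arm", "data": {"series": [{"x":0.0,"y":0.0,"z":0.09,"ax":0.0,"ay":0.0,"az":0.0,"grip":1.0},{"x":0.0,"y":0.0,"z":0.18,"ax":0.0,"ay":0.0,"az":0.0,"grip":1.0},{"x":0.0,"y":0.0,"z":0.26,"ax":0.0,"ay":0.0,"az":0.0,"grip":1.0},{"x":0.0,"y":0.0,"z":0.29,"ax":0.0,"ay":0.0,"az":0.0,"grip":1.0},{"x":0.0,"y":0.0,"z":0.29,"ax":0.0,"ay":0.0,"az":0.0,"grip":1.0},{"x":0.05,"y":0.0,"z":0.29,"ax":0.0,"ay":0.0,"az":0.0,"grip":1.0},{"x":0.1,"y":0.0,"z":0.29,"ax":0.0,"ay":0.0,"az":0.0,"grip":1.0},{"x":0.14,"y":0.0,"z":0.29,"ax":0.0,"ay":0.0,"az":0.0,"grip":1.0},{"x":0.17,"y":0.0,"z":0.29,"ax":0.0,"ay":0.0,"az":0.0,"grip":1.0},{"x":0.19,"y":0.0,"z":0.29,"ax":0.0,"ay":0.0,"az":0.0,"grip":1.0},{"x":0.19,"y":0.0,"z":0.29,"ax":0.0,"ay":0.0,"az":0.0,"grip":1.0}]}}

```text
time: 30.45
tool_pos: [0.3734, -0.3045, 0.0431]
tcp_rot: [3.094, -0.543, 0.001]
wrist_force: [0.3, -0.4, -0.2]
width: 0.001
grip_force: 0.0
```

Call:
{"op": "step_arm", "data": {"series": [{"x":0.01,"y":0.0,"z":0.0,"ax":0.0,"ay":0.0,"az":0.0,"grip":1.0},{"x":0.01,"y":0.0,"z":0.0,"ax":0.0,"ay":0.0,"az":0.0,"grip":1.0}]}}

```text
time: 30.65
tool_pos: [0.3746, -0.3045, 0.0422]
tcp_rot: [-3.092, 0.544, 0.007]
wrist_force: [-5.3, 1.9, 3.4]
width: 0.005
grip_force: 2.9
```

Call:
{"op": "step_arm", "data": {"series": [{"x":0.01,"y":0.0,"z":0.0,"ax":0.0,"ay":0.0,"az":0.0,"grip":1.0},{"x":0.01,"y":0.0,"z":0.0,"ax":0.0,"ay":0.0,"az":0.0,"grip":1.0}]}}

```text
time: 30.85
tool_pos: [0.3748, -0.304, 0.0414]
tcp_rot: [-3.089, 0.543, 0.022]
wrist_force: [-16.9, 4.9, 12.3]
width: -0.001
grip_force: 9.2
```

Call:
{"op": "step_arm", "data": {"series": [{"x":-0.06,"y":0.0,"z":0.0,"ax":0.0,"ay":0.0,"az":0.0,"grip":1.0},{"x":-0.1,"y":0.0,"z":-0.04,"ax":0.0,"ay":0.0,"az":0.0,"grip":1.0},{"x":-0.14,"y":0.0,"z":-0.14,"ax":0.0,"ay":0.0,"az":0.0,"grip":1.0},{"x":-0.16,"y":0.0,"z":-0.24,"ax":0.0,"ay":0.0,"az":0.0,"grip":1.0},{"x":-0.18,"y":0.0,"z":-0.32,"ax":0.0,"ay":0.0,"az":0.0,"grip":1.0},{"x":-0.18,"y":0.0,"z":-0.32,"ax":0.0,"ay":0.0,"az":0.0,"grip":1.0},{"x":-0.18,"y":0.0,"z":-0.32,"ax":0.0,"ay":0.0,"az":0.0,"grip":1.0}]}}

```text
time: 31.55
tool_pos: [0.2973, -0.2776, 0.2042]
tcp_rot: [3.091, -0.546, 0.006]
wrist_force: [0.1, 0.1, -0.5]
width: 0.003
grip_force: 0.0
```

```bash
python3 - <<'E'
from h import *
u=np.array([.94,-.342]);C=np.array([.3629,-.2983]);s=cam('scene','s15');t=cam('top','t15');w=cam('wrist','w15')
for a in(.5,.4,.3):
    X=[*(C+.08*np.sin(a)*u),.022+.08*np.cos(a)];print(a,proj(t,X).round(1),proj(s,X).round(1),proj(w,X,1).round(1))
for c in(t,s,w):
    i=c['img'].astype(int);m=((i[...,0]>130)&(i[...,1]<60)&(i[...,2]<60)).astype(np.uint8)
    n,_,st,ce=cv2.connectedComponentsWithStats(m);print([(ce[k].round(1).tolist(),int(st[k,4])) for k in range(1,n) if st[k,4]>15])
o=load('t14')['img'].astype(int);o0=load('top0')['img'].astype(int);n=t['img'].astype(int)
print('deck diff',np.abs(n-o)[130:220,200:345].max(-1).__gt__(60).sum(), 'bystanders diff',[int((np.abs(n-o0)[y0:y1,x0:x1].max(-1)>60).sum()) for y0,y1,x0,x1 in((120,160,125,165),(115,150,340,378),(235,270,275,308),(240,275,180,215),(185,260,83,108))])
print(bot.read_state()['tool_pos'],bot.read_state()['wrist_force'])
E
```

```text
0.5 [372.7 239.3] [128.6 237.4] [256.   67.3]
0.4 [372.4 241.7] [127.6 234.7] [256.   74.4]
0.3 [371.9 244.2] [126.7 232.2] [256.  82.]
[([372.6, 239.5], 43)]
[([127.9, 237.2], 73)]
[([253.8, 72.1], 270)]
deck diff 0 bystanders diff [0, 0, 0, 0, 0]
[ 0.29603015 -0.27583367  0.20065073] [-0.72855672 -0.03019317  0.98432607]
```

```bash
python3 -c "
from workcell import bot
print(bot.finish_job())"
```

```text
the job is handed in; nothing more can be done
None
```

I threw the lever off, set the scoop, paddle, one silver and one olive canister (the only two present) within about 5 mm of their marks, threw the lever back on and handed the job in. The last images showed the lever fully on and the bystanders unmoved; no verdict came back.

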